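# Deburr the sampling scoop and nest the set

## Task

The big sampling scoop's handle has been sawn to length: stand the scoop in the green filing block, cup against the V stop and handle in the fork, take the file and dress the upper edge of the sawn end with three full forward strokes, each pushed toward the V stop from near the tip of the blade to near its shoulder, lifting the file clear at the end of every stroke so that it is never dragged back over the edge. Then lay the file back level in its rest, stand the big scoop upright in the middle of the tray, and nest the other scoops that are there in it, one inside the other from large to small, each bottomed with its handle turned well apart from the others. Leave everything else where it is.

Things in the scene. Friction and masses are not known exactly. Their poses are not given: they have to be found in the camera images.
- big_scoop_cup (a point): The large sampling scoop: open stainless cup, 84 mm across its rim, 78 mm across its base, 50 mm high, wall 2.5 mm, floor 3 mm, 200 g, with one straight flat handle (bare steel handle with a dull, raw, sawn-off end). This point is on the cup's axis, half-way up (25 mm above its underside); x points outwards along the handle, z up.
- big_scoop_grip (a point): Grip point in the large scoop's handle, 74.5 mm from the cup's axis and 55.8 mm above its underside; here fingers clear the other cups' rims. The handle, 14 mm wide and 8 mm thick, runs from the rim straight to its end 135 mm from the axis, rising outwards at 7 degrees; grip it across its width from above. Axes as the cup's.
- big_scoop: The large scoop as a whole; origin at the centre of its underside, x along the handle.
- medium_scoop_cup (a point): The medium sampling scoop: open stainless cup, 71 mm across its rim, 65 mm across its base, 50 mm high, wall 2.5 mm, floor 3 mm, 160 g, with one straight flat handle (blue sleeve on the handle's end). This point is on the cup's axis, half-way up (25 mm above its underside); x points outwards along the handle, z up. May be absent (None).
- medium_scoop_grip (a point): Grip point in the medium scoop's handle, 74.5 mm from the cup's axis and 56.6 mm above its underside; here fingers clear the other cups' rims. The handle, 14 mm wide and 8 mm thick, runs from the rim straight to its end 125 mm from the axis, rising outwards at 7 degrees; grip it across its width from above. Axes as the cup's. May be absent (None).
- medium_scoop: The medium scoop as a whole; origin at the centre of its underside, x along the handle. May be absent (None).
- small_scoop_cup (a point): The small sampling scoop: open stainless cup, 58 mm across its rim, 52 mm across its base, 50 mm high, wall 2.5 mm, floor 3 mm, 130 g, with one straight flat handle (blue sleeve on the handle's end). This point is on the cup's axis, half-way up (25 mm above its underside); x points outwards along the handle, z up. May be absent (None).
- small_scoop_grip (a point): Grip point in the small scoop's handle, 74.5 mm from the cup's axis and 57.4 mm above its underside; here fingers clear the other cups' rims. The handle, 14 mm wide and 8 mm thick, runs from the rim straight to its end 122 mm from the axis, rising outwards at 7 degrees; grip it across its width from above. Axes as the cup's. May be absent (None).
- small_scoop: The small scoop as a whole; origin at the centre of its underside, x along the handle. May be absent (None).
- tiny_scoop_cup (a point): The tiny sampling scoop: open stainless cup, 45 mm across its rim, 39 mm across its base, 50 mm high, wall 2.5 mm, floor 3 mm, 100 g, with one straight flat handle (blue sleeve on the handle's end). This point is on the cup's axis, half-way up (25 mm above its underside); x points outwards along the handle, z up. May be absent (None).
- tiny_scoop_grip (a point): Grip point in the tiny scoop's handle, 74.5 mm from the cup's axis and 58.2 mm above its underside; here fingers clear the other cups' rims. The handle, 14 mm wide and 8 mm thick, runs from the rim straight to its end 118 mm from the axis, rising outwards at 7 degrees; grip it across its width from above. Axes as the cup's. May be absent (None).
- tiny_scoop: The tiny scoop as a whole; origin at the centre of its underside, x along the handle. May be absent (None).
- big_scoop_edge (a point): Middle of the upper edge of the big scoop's sawn handle end, the burred edge to be filed: 135 mm from the cup's axis, 67 mm above the cup's underside. The edge is 14 mm long, along y, and is the highest line of the scoop. Axes as the scoop's.
- block_seat (a point): On the green plastic filing block, fixed to the bench: where the centre of the big scoop's underside stands when its cup touches both walls (38 mm high) of the open V stop; on the board's top, 12 mm above the bench. x points from the V stop to the fork; the scoop's handle lies along it. The cup may be set down up to 10 mm short of the stop (to +x); strokes push it home.
- block_fork (a point): Bottom of the block's steel fork, 118 mm from the seat and 69 mm above the bench, where the underside of the seated scoop's handle rests. Its prongs are flared: 18 mm apart at the bottom, 32 mm at the top, 5 mm higher. The scoop is not clamped: it is held only against a push to the V stop (-x of the block), and the board is slippery, so a file dragged back pulls the scoop off the stop.
- file_blade (a point): A hand file, 160 g: flat straight blade (dark steel, 150 x 20 x 5 mm) and orange handle. This point is the middle of the blade; x points along the file to its tip (75 mm ahead), the shoulder is 75 mm behind, z up; the blade's underside is 2.5 mm below. It balances about 28 mm behind this point.
- file_grip (a point): Grip point in the file's orange handle, on the file's centre line, 120 mm behind the middle of the blade. The handle is 23.5 mm wide and 21 mm high and reaches from 32 mm ahead of this point to 51 mm behind it; grip it across its width from above. Axes as the file's.
- rest_blade (a point): Grey file rest, fixed to the bench, with two open cradles that hold the file level. This point is where the middle of the blade lies in it, 35 mm above the bench; x points as the file's does there. The cradles are 55 mm behind and 40 mm ahead of it, 23 mm wide at the bottom, flared to 33 mm at the top, 46 mm above the bench; under the file's handle is only the bench.
- tray_floor (a point): Centre of the inner floor of the shallow metal tray, fixed to the bench: 144 x 144 mm inside, floor 3 mm and rim 12 mm above the bench.
- file: The file as a whole; origin at the middle of the blade's shoulder, x to the tip.
- sample_pot_2: Pot with pinkish contents and a white screw lid, 50 mm across, 66 mm high; to be left alone. Origin under its centre.
- date_stamp: Date stamp with a red handle, 25 x 42 x 76 mm; to be left alone. Origin under its centre.
- padlock: Red lock-out padlock lying flat, 76 x 38 x 20 mm; to be left alone. Origin under its centre.

How it is judged:
By the outcome, as a careful person would: the job done as asked, in the order asked, and still so for the second after the job is handed in, with the robot touching nothing.
Of medium_scoop, small_scoop, tiny_scoop only 2 to 3 are there at a start; the rules pass over those that are not, and their reading is None.
At some moment in a run one of medium_scoop, small_scoop, tiny_scoop may be knocked a few centimetres aside while the robot is not near it.
It also fails if it takes over 200 s, if anything falls off the work surface, if the arm or the gripper's body presses on something with over 40 N, if the wrist force passes 120 N, or if a joint passes its speed limit or range.

## Robot

A 6-joint arm with a two-finger parallel gripper is mounted at the origin on a cart in front of the work surface, level with it; the furniture and walls round the work are solid. World frame = base frame: x ahead of the robot, y to its left, z up, the work surface at z = 0. Lengths are in m, angles in rad, forces in N, time in s.
With the tool pointing down it reaches from about 0.375 to 0.975 m from the base axis. Payload 3.8 kg.
Tool frame: the origin (TCP) lies where the fingers leave the gripper's body, on its centre line; the fingertips stand 73 mm ahead of it and the grasp point (between the pads) lies 54 mm ahead of it; z points along the fingers, y is the line along which they close (so a half turn about z gives the same grasp; the last joint's range is limited). The gripper opens to 85 mm and grips with 20 to 120 N. Pads are 22 mm wide; open, the fingers measure 114 mm over their backs; the gripper's body (76 mm by 85 mm) begins 54 mm behind the grasp point. The pads swing forward as they close: fully open they stand 13 mm farther back than shut.
Start: joints at [1.295, 0.264, 1.604, -0, 1.274, -0.037], TCP at [0.16, 0.656, 0.304] pointing down, gripper open.
Joint ranges: [-2.63, 2.63], [-0.94, 2.18], [0.31, 2.57], [-1.31, 4.45], [0, 2.66], [-2.55, 2.55]. Speed limits (rad/s): [2.57, 2.57, 3.14, 3.14, 3.14, 3.14].

## Interface

Orientations are given as a rotation vector (axis times angle).
In Python, from workcell import read_state, viewer, bot gives the robot as it stands.
- The arm moves only by the tool jog_arm, never from a script. Its argument "increments" is a list that holds one entry, the list of rows, each a list of 7 numbers: the shift along the tool's x, y, z in units of 30 mm (1.0 is 30 mm), then the turn, a rotation vector about the tool's x, y, z in units of 6 degrees (1.0 is 6 degrees), then the opening, from -1 (shut) to 1 (fully open). A call has exactly 5 rows; each row shifts and turns the commanded pose from where the row before left it, along the tool's axes as they then stand; what a row does not reach is not made up. A row lasts 1/12 s, in which the tool goes at most 41.7 mm and 7.16 degrees, less where a joint would pass 70% of its speed; a pose out of reach is approached as far as the arm can. A call is refused whole if a number of a shift passes 1 or a number of a turn 1, either way. A call with a gripper value outside its range is refused whole. The fingers move at their own pace and stop on an object; "force" is the grip in N (left out, the last holds). Time passes only in rows, so rows that do not move let the fingers close, or fill a call up. It gives the time, the measured TCP pose, the force, the opening and the grip force at its end, in the units of the state.
- read_state(): the state, without advancing time (a new reading comes with each control period).
- viewer.read_camera(name): name is "scene" or "side" or "wrist"; returns (picture, depth): 420x560x3 uint8, blue, green, red; 420x560 float32, m along the optical axis (not along the pixel's ray), 0 where there is no reading.
- viewer.camera_params(name): a dict with "fx", "fy", "cx", "cy" (pixels), "R" (3x3) and "t" (3): a world point X has camera coordinates R X + t; the wrist camera has in their place "hand_eye" (4x4, takes a point from camera to tool coordinates, whose origin is the TCP and whose axes are the flange's). Camera axes: x right, y down, z forward; pixel columns grow to the right and rows downward; lengths in m; the calibration is good to about 2 mm. A picture is of the moment at which its call begins: read the wrist's pose just before it. camera_params takes no time and is no camera call.
- bot.finish_job(): hands the job in; it is judged then, once.
The state is a dict: "time": time; "q": joint angles; "joint_vel": joint speeds; "joint_torque": joint torques, N m; "tool_pos": TCP position; "tcp_rot": TCP orientation; "wrist_force": force on the tool from outside, world axes, zero at the start; "torque": the same for the moment, N m; "width": opening from 0.0 (shut) to 1.0 (fully open); "grip_force": force on a finger pad.
Only numpy, scipy, OpenCV 4.12 (cv2) and the standard library are available. Lean on these libraries where they do the work, as an engineer would, in place of code of your own. Each camera call takes 0.05 s, during which the arm holds its last target. There are 200 camera calls.

## Working session

There is one attempt and no reset: what is moved stays moved. The work goes in short steps, Python scripts to look and compute and a tool call to move; the robot and the scene stay as the last step left them, time stands still between calls to the robot, and variables do not carry over. Pictures are saved under pics/ and viewed, at most 14 in all, crops included, and the job is handed in when it is done.

Besides the shell and the picture viewer there is one more tool, called as name(argument=value, ...) on one line, values as JSON. jog_arm: Moves the arm, as the interface text tells. Its arguments: {"type":"object","properties":{"increments":{"type":"array","items":{"type":"array","items":{"type":"array","items":{"type":"number"}}}},"force":{"type":"number"}},"required":["increments"]}

```bash
ls; mkdir -p pics; cat > h.py <<'E'
import numpy as np, cv2
from scipy.spatial.transform import Rotation as R
from workcell import read_state, viewer, bot
def cam(n):
    s=read_state(); im,d=viewer.read_camera(n); p=viewer.camera_params(n)
    v,u=np.mgrid[0:420,0:560]
    P=np.stack([(u-p['cx'])/p['fx']*d,(v-p['cy'])/p['fy']*d,d],-1)
    if 'hand_eye' in p:
        H=np.array(p['hand_eye']); P=P@H[:3,:3].T+H[:3,3]
        P=P@R.from_rotvec(s['tcp_rot']).as_matrix().T+s['tool_pos']
    else: P=(P-np.array(p['t']))@np.array(p['R'])
    P[d==0]=np.nan
    return im,P
E
python3 - <<'E'
from h import *
for n in ['scene','side','wrist']:
    im,P=cam(n); cv2.imwrite(f'pics/{n}0.png',im); np.savez(f'{n}0.npz',im=im,P=P)
print(read_state()); 
for n in ['scene','side','wrist']: print(viewer.camera_params(n))
a=np.load('scene0.npz')['im'];b=np.load('side0.npz')['im']
E
```

```text
pics
{'time': 0.15, 'q': array([ 1.29505344e+00,  2.64582569e-01,  1.60507607e+00,  3.25970805e-06,
        1.27371445e+00, -3.68730222e-02]), 'joint_vel': array([ 0.00106302, -0.00134588, -0.00265459,  0.00028565,  0.00061466,
       -0.00057882]), 'joint_torque': array([ 2.09101868e-04, -5.15906453e+01, -3.67954123e+01,  3.64219238e-05,
        7.99512985e-03, -2.79821086e-05]), 'tool_pos': array([0.15956902, 0.65540536, 0.30283774]), 'tcp_rot': array([-3.74292446e-01, -3.11893270e+00,  2.76159067e-03]), 'wrist_force': array([-0.0010712 , -0.40963858,  0.24437966]), 'torque': array([-0.04872997,  0.01005235,  0.00774318]), 'grip_force': 0.0, 'width': 0.9972041272291357}
{'fx': 400.04887335753216, 'fy': 400.04887335753216, 'cx': 270.8712175382993, 'cy': 215.99565542897741, 'R': array([[ 0.75190875, -0.65905976, -0.0165368 ],
       [-0.46488751, -0.51226207, -0.72212684],
       [ 0.46745356,  0.55066124, -0.69156299]]), 't': array([-0.36156715,  0.35360446,  0.85070336])}
{'fx': 546.4174263976739, 'fy': 546.4174263976739, 'cx': 280.8593762876538, 'cy': 206.36248211732703, 'R': array([[-0.99855517, -0.04894237, -0.022186  ],
       [-0.01198639,  0.60533424, -0.79588114],
       [ 0.05238226, -0.79446529, -0.60504628]]), 't': array([0.5871241 , 0.01818881, 1.42588876])}
{'fx': 321.7598770148664, 'fy': 321.7598770148664, 'cx': 278.77279837708403, 'cy': 212.26123560308574, 'hand_eye': array([[-6.25145132e-04, -9.47995310e-01, -3.18283681e-01,
         8.23151013e-02],
       [ 9.99998214e-01, -2.49446426e-05, -1.88981292e-03,
         3.15891298e-04],
       [ 1.78359431e-03, -3.18284294e-01,  9.47993632e-01,
        -6.94320897e-02],
       [ 0.00000000e+00,  0.00000000e+00,  0.00000000e+00,
         1.00000000e+00]])}
```

View pics/scene0.png

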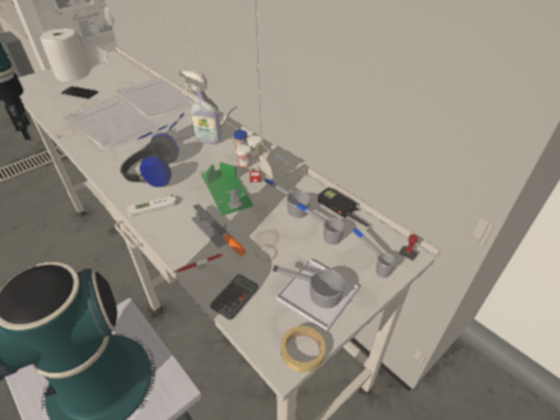

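View pics/side0.png

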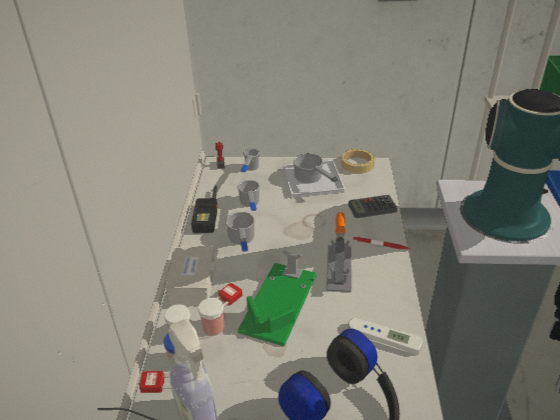

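```bash
cat >> h.py <<'E'
def ortho(clouds,x0,x1,y0,y1,mm):
    # rows: x decreasing downwards ; cols: y decreasing to right
    H=int((x1-x0)/mm);W=int((y1-y0)/mm); out=np.zeros((H,W,3),np.uint8); Z=np.full((H,W),-9.)
    for im,P in clouds:
        p=P.reshape(-1,3);c=im.reshape(-1,3)
        ok=(p[:,0]>x0)&(p[:,0]<x1)&(p[:,1]>y0)&(p[:,1]<y1)&(p[:,2]>-.02)&(p[:,2]<.25); p=p[ok];c=c[ok]
        o=np.argsort(p[:,2]); p=p[o];c=c[o]
        r=((x1-p[:,0])/mm).astype(int).clip(0,H-1);k=((y1-p[:,1])/mm).astype(int).clip(0,W-1)
        m=p[:,2]>Z[r,k]; out[r[m],k[m]]=c[m]; Z[r[m],k[m]]=p[m,2]
    return out,Z
E
python3 - <<'E'
from h import *
cl=[(np.load(f'{n}0.npz')['im'],np.load(f'{n}0.npz')['P']) for n in ['scene','side']]
for (im,P),pts in zip(cl,[[(328,285),(235,245),(225,190),(298,205),(333,232),(385,265),(209,220)],[(308,165),(340,220),(275,300),(240,228),(248,190),(251,158),(340,265)]]):
    for u,v in pts: print((u,v),np.round(P[v,u],3))
E
python3 - <<'E'
from h import *
for n in ['scene','side']:
    p=viewer.camera_params(n); print(n,-p['R'].T@p['t'])
E
```

```text
(328, 285) [ 0.541 -0.152  0.007]
(235, 245) [0.429 0.085 0.046]
(225, 190) [0.567 0.321 0.013]
(298, 205) [0.645 0.068 0.07 ]
(333, 232) [ 0.653 -0.061  0.052]
(385, 265) [ 0.665 -0.225  0.051]
(209, 220) [0.435 0.214 0.042]
(308, 165) [ 0.518 -0.199  0.016]
(340, 220) [0.436 0.093 0.045]
(275, 300) [0.584 0.335 0.014]
(240, 228) [0.678 0.144 0.056]
(248, 190) [ 0.682 -0.07   0.016]
(251, 158) [ 0.683 -0.188  0.046]
(340, 265) [0.442 0.246 0.037]
scene [ 0.03858748 -0.52560557  0.83768306]
side [0.51180255 1.15054407 0.89023075]
```

```bash
python3 - <<'E'
from h import *
cl=[(np.load(f'{n}0.npz')['im'],np.load(f'{n}0.npz')['P']) for n in ['scene','side']]
o,Z=ortho(cl,.3,.85,-.33,.47,.003)
o=cv2.resize(o,None,fx=3,fy=3,interpolation=0)
for i in range(8): cv2.line(o,(i*100,0),(i*100,8),(0,0,255),1)
cv2.imwrite('pics/ortho0.png',o[:600,:800])
E
```

```text
(no output)
```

View pics/ortho0.png

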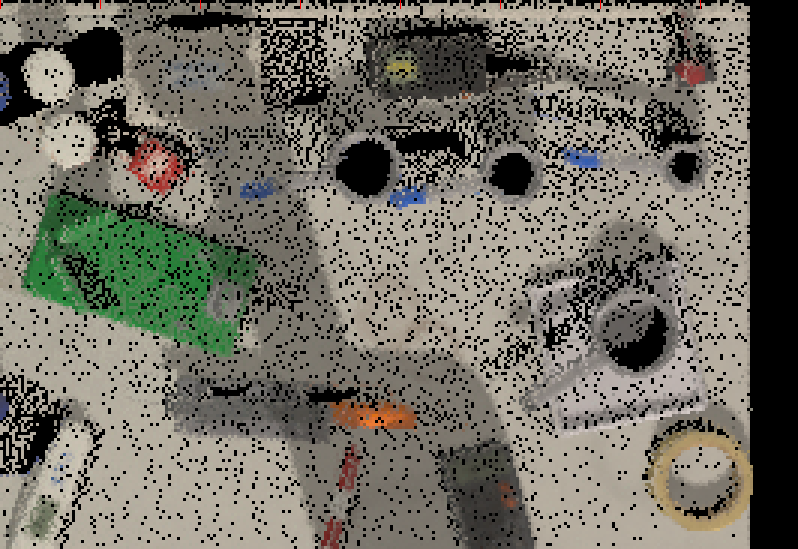

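jog_arm(increments=[[[-0.97,-0.8,0,0,0,0,1],[-0.97,-0.8,0,0,0,0,1],[-0.97,-0.8,0,0,0,0,1],[-0.97,-0.8,0,0,0,0,1],[-0.97,-0.8,0,0,0,0,1]]])

```text
time: 0.57
tool_pos: [0.2731, 0.5032, 0.3034]
tcp_rot: [-0.373, -3.119, 0.001]
wrist_force: [0.5, 0.5, 0.2]
width: 1.0
grip_force: 0.0
```

jog_arm(increments=[[[-0.97,-0.8,0,0,0,0,1],[-0.97,-0.8,0,0,0,0,1],[-0.97,-0.8,0,0,0,0,1],[-0.97,-0.8,0,0,0,0,1],[-0.97,-0.8,0,0,0,0,1]]])

```text
time: 0.98
tool_pos: [0.3862, 0.3521, 0.3037]
tcp_rot: [-0.374, -3.119, 0.0]
wrist_force: [1.1, -0.1, 0.7]
width: 0.999
grip_force: 0.0
```

jog_arm(increments=[[[-0.97,-0.8,0,0,0,0,1],[-0.97,-0.8,0,0,0,0,1],[-0.97,-0.8,0,0,0,0,1],[-0.97,-0.8,0,0,0,0,1],[-0.97,-0.8,0,0,0,0,1]]])

```text
time: 1.4
tool_pos: [0.4992, 0.2011, 0.3037]
tcp_rot: [-0.374, -3.119, -0.0]
wrist_force: [0.6, 0.9, 0.1]
width: 1.002
grip_force: 0.0
```

```bash
python3 - <<'E'
from h import *
im,P=cam('wrist'); cv2.imwrite('pics/w1.png',im); np.savez('w1.npz',im=im,P=P)
o,Z=ortho([(im,P)],.35,.75,.0,.45,.0015)
np.save('w1Z.npy',Z)
cv2.imwrite('pics/o1.png',cv2.resize(o,None,fx=1.5,fy=1.5,interpolation=0)[:600,:800])
E
```

```text
(no output)
```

View pics/w1.png

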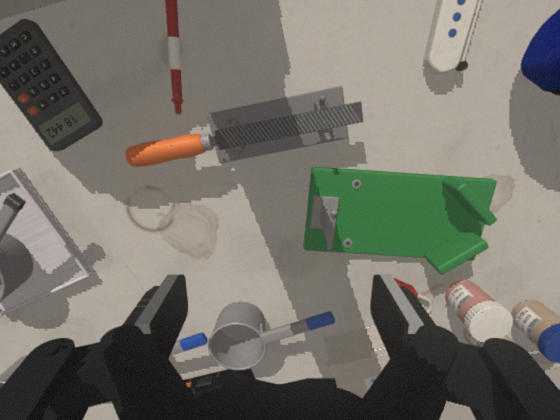

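View pics/o1.png

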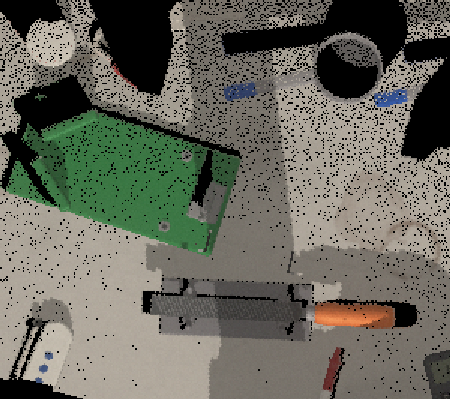

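```bash
python3 - <<'E'
from h import *
d=np.load('w1.npz'); im,P=d['im'],d['P']; p=P.reshape(-1,3); c=im.reshape(-1,3).astype(int)
hsv=cv2.cvtColor(im,cv2.COLOR_BGR2HSV).reshape(-1,3)
z=p[:,2]
tab=(abs(z)<.006); print('table z',np.nanmedian(z[tab]))
reg=(p[:,0]>.45)&(p[:,0]<.7)&(p[:,1]>.19)&(p[:,1]<.47)
g=(hsv[:,0]>45)&(hsv[:,0]<80)&(hsv[:,1]>90)&reg
b=g&(abs(z-.012)<.006); print('board z',np.median(z[b]),b.sum())
q=p[b][:,:2].astype(np.float32); r=cv2.minAreaRect(q*1000); print('rect',r); print(cv2.boxPoints(r))
w=g&(z>.045)&(z<.056); q=p[w]; print('wall top',w.sum(),np.median(q[:,2]))
# cluster walls
km=cv2.connectedComponents(w.reshape(420,560).astype(np.uint8))
for i in range(1,km[0]):
    s=(km[1].ravel()==i)
    if s.sum()>80:
        r=cv2.minAreaRect(p[s][:,:2].astype(np.float32)*1000); print('wall',s.sum(),r,cv2.boxPoints(r).round(1).tolist())
f=reg&~g&(z>.055)&(z<.085)&(p[:,0]<.59)&(p[:,1]<.28)
print('fork',f.sum(),np.percentile(z[f],[1,50,99]))
q=p[f]; r=cv2.minAreaRect(q[:,:2].astype(np.float32)*1000); print(r,cv2.boxPoints(r).round(1).tolist())
ft=f&(z>.070); km=cv2.connectedComponents(ft.reshape(420,560).astype(np.uint8))
for i in range(1,km[0]):
    s=km[1].ravel()==i
    if s.sum()>8: print('prong',s.sum(),p[s].mean(0).round(4),p[s].min(0).round(4),p[s].max(0).round(4))
o=(hsv[:,0]>3)&(hsv[:,0]<18)&(hsv[:,1]>160)&(z>.015)&(z<.07)&(p[:,0]>.4)&(p[:,0]<.47)&(p[:,1]>0.02)&(p[:,1]<.2)
r=cv2.minAreaRect(p[o][:,:2].astype(np.float32)*1000); print('handle',o.sum(),r,cv2.boxPoints(r).round(1).tolist(),np.percentile(z[o],[2,50,98]))
bl=(z>.030)&(z<.042)&(p[:,0]>.41)&(p[:,0]<.48)&(p[:,1]>.14)&(p[:,1]<.33)&(c.max(1)<110)
q=p[bl]; r=cv2.minAreaRect(q[:,:2].astype(np.float32)*1000); print('blade',bl.sum(),r,cv2.boxPoints(r).round(1).tolist(),np.percentile(q[:,2],[2,50,98]))
E
```

```text
table z -0.0012525006410187833
board z 0.011221879499653115 11522
rect ((574.1438598632812, 326.9547119140625), (213.07461547851562, 103.66890716552734), 72.55963134765625)
[[492.76163 240.85045]
 [591.66486 209.77953]
 [655.5261  413.05896]
 [556.62286 444.12988]]
wall top 1132 0.04876098702747267
wall 604 ((565.0935668945312, 398.81182861328125), (57.774471282958984, 12.146327018737793), 32.08865737915039) [[537.4000244140625, 388.6000061035156], [543.7999877929688, 378.29998779296875], [592.7999877929688, 409.0], [586.2999877929688, 419.29998779296875]]
wall 528 ((624.8452758789062, 380.394775390625), (12.642186164855957, 58.20457077026367), 24.481821060180664) [[607.0, 404.29998779296875], [631.2000122070312, 351.29998779296875], [642.7000122070312, 356.5], [618.5, 409.5]]
fork 329 [0.0555887  0.06788436 0.07361263]
((548.951171875, 243.15232849121094), (10.195100784301758, 42.93975830078125), 72.84580993652344) [[526.9000244140625, 244.60000610351562], [568.0, 231.89999389648438], [571.0, 241.6999969482422], [529.9000244140625, 254.39999389648438]]
prong 30 [0.5311 0.2486 0.0719] [0.5283 0.246  0.0705] [0.5346 0.2515 0.0739]
prong 32 [0.5659 0.2376 0.0718] [0.5616 0.235  0.0701] [0.5694 0.2398 0.0739]
handle 1427 ((434.6804504394531, 95.72843170166016), (77.9156723022461, 21.37870979309082), 86.8498306274414) [[421.8999938964844, 57.400001525878906], [443.20001220703125, 56.20000076293945], [447.5, 134.0], [426.1000061035156, 135.1999969482422]] [0.03776292 0.04449321 0.04708012]
blade 3252 ((441.6042785644531, 219.67318725585938), (158.32418823242188, 37.75301742553711), 85.86355590820312) [[417.1000061035156, 142.10000610351562], [454.70001220703125, 139.39999389648438], [466.1000061035156, 297.29998779296875], [428.5, 300.0]] [0.03138983 0.03692807 0.03872946]
```

jog_arm(increments=[[[-0.17,-1,0,0,0,0,1],[-0.17,-1,0,0,0,0,1],[-0.17,-1,0,0,0,0,1],[-0.17,-1,0,0,0,0,1],[-0.17,-1,0,0,0,0,1]]])

```text
time: 1.87
tool_pos: [0.4873, 0.0498, 0.3036]
tcp_rot: [-0.374, -3.119, 0.0]
wrist_force: [0.5, 0.1, 0.1]
width: 0.996
grip_force: 0.0
```

jog_arm(increments=[[[-0.17,-1,0,0,0,0,1],[-0.17,-1,0,0,0,0,1],[-0.17,-1,0,0,0,0,1],[-0.17,-1,0,0,0,0,1],[-0.17,-1,0,0,0,0,1]]])

```text
time: 2.28
tool_pos: [0.4767, -0.1019, 0.3038]
tcp_rot: [-0.374, -3.119, -0.0]
wrist_force: [-0.2, 0.3, -0.2]
width: 1.001
grip_force: 0.0
```

jog_arm(increments=[[[0,0,0,0,0,1,1],[0,0,0,0,0,1,1],[0,0,0,0,0,1,1],[0,0,0,0,0,1,1],[0,0,0,0,0,1,1]]])

```text
time: 2.7
tool_pos: [0.4769, -0.1007, 0.3036]
tcp_rot: [-1.177, -2.912, -0.0]
wrist_force: [-0.2, -0.7, 0.1]
width: 0.999
grip_force: 0.0
```

jog_arm(increments=[[[0,0,0,0,0,1,1],[0,0,0,0,0,1,1],[0,0,0,0,0,1,1],[0,0,0,0,0,1,1],[0,0,0,0,0,1,1]]])

```text
time: 3.12
tool_pos: [0.477, -0.1005, 0.3035]
tcp_rot: [-1.89, -2.509, 0.0]
wrist_force: [0.3, -0.0, 0.1]
width: 0.994
grip_force: 0.0
```

jog_arm(increments=[[[0,0,0,0,0,1,1],[0,0,0,0,0,1,1],[0,0,0,0,0,1,1],[0,0,0,0,0,1,1],[0,0,0,0,0,1,1]]])

```text
time: 3.53
tool_pos: [0.477, -0.1004, 0.3035]
tcp_rot: [-2.475, -1.934, 0.001]
wrist_force: [0.7, 0.5, -0.7]
width: 1.0
grip_force: 0.0
```

jog_arm(increments=[[[0,0,0,0,0,1,1],[0,0,0,0,0,1,1],[0,0,0,0,0,1,1],[0,0,0,0,0,1,1],[0,0,0,0,0,1,1]]])

```text
time: 3.95
tool_pos: [0.477, -0.1005, 0.3036]
tcp_rot: [-2.891, -1.228, 0.001]
wrist_force: [0.0, 0.1, -1.0]
width: 1.002
grip_force: 0.0
```

jog_arm(increments=[[[0,0,0,0,0,1,1],[0,0,0,0,0,1,1],[0,0,0,0,0,1,1],[0,0,0,0,0,1,1],[0,0,0,0,0,1,1]]])

```text
time: 4.37
tool_pos: [0.477, -0.1005, 0.3035]
tcp_rot: [-3.111, -0.438, 0.001]
wrist_force: [-0.6, -0.5, 0.6]
width: 0.999
grip_force: 0.0
```

jog_arm(increments=[[[0,0,0,0,0,1,1],[0,0,0,0,0,1,1],[0,0,0,0,0,1,1],[0,0,0,0,0,1,1],[0,0,0,0,0,1,1]]])

```text
time: 4.78
tool_pos: [0.477, -0.1004, 0.3035]
tcp_rot: [-3.118, 0.382, 0.001]
wrist_force: [-1.0, 0.1, 0.2]
width: 0.996
grip_force: 0.0
```

jog_arm(increments=[[[0,0,0,0,0,1,1],[0,0,0,0,0,1,1],[0,0,0,0,0,1,1],[0,0,0,0,0,1,1],[0,0,0,0,0,1,1]]])

```text
time: 5.2
tool_pos: [0.477, -0.1004, 0.3035]
tcp_rot: [2.913, -1.176, -0.001]
wrist_force: [-0.4, 0.3, 0.1]
width: 1.001
grip_force: 0.0
```

```bash
cat >> h.py <<'E'
def pose():
    s=read_state(); M=R.from_rotvec(s['tcp_rot']).as_matrix(); return s,np.array(s['tool_pos']),M
def ring(P,zr,zlo,zhi,cx,cy,rad,r0):
    "fit circle of radius~ to cup-rim points"
    p=P.reshape(-1,3); z=p[:,2]; rr=np.hypot(p[:,0]-cx,p[:,1]-cy)
    m=(z>zlo)&(z<zhi)&(rr<rad); q=p[m]
    from scipy.optimize import least_squares
    f=least_squares(lambda v:np.hypot(q[:,0]-v[0],q[:,1]-v[1])-r0,[cx,cy],loss='soft_l1',f_scale=.001)
    return f.x,m.sum(),np.median(abs(f.fun))
def go(xyz,psi=None,tilt=True):
    "print tool-frame deltas to target TCP (world), yaw psi, tool down; in units"
    s,t,M=pose(); d=M.T@(np.array(xyz)-t)/.03
    cur=np.arctan2(M[1,0],M[0,0])
    out=f"TCP {t.round(4)} psi {cur:.3f} q6 {s['q'][5]:.2f} delta units {d.round(2)}"
    if psi is not None:
        T=np.array([[np.cos(psi),np.sin(psi),0],[np.sin(psi),-np.cos(psi),0],[0,0,-1]])
        out+=f" turn units {(R.from_matrix(M.T@T).as_rotvec()/np.radians(6)).round(2)}"
    print(out)
E
python3 - <<'E'
from h import *
im,P=cam('wrist'); cv2.imwrite('pics/w2.png',im); np.savez('w2.npz',im=im,P=P)
go([.477,-.103,.2],-.983)
print(ring(P,0,.045,.06,.518,-.165,.05,.042))
E
```

```text
TCP [ 0.477  -0.1005  0.3036] psi -0.772 q6 2.08 delta units [0.06 0.06 3.45] turn units [0.   0.01 2.01]
(array([ 0.51704799, -0.16635069]), np.int64(1455), np.float64(0.0018639580681277107))
```

View pics/w2.png

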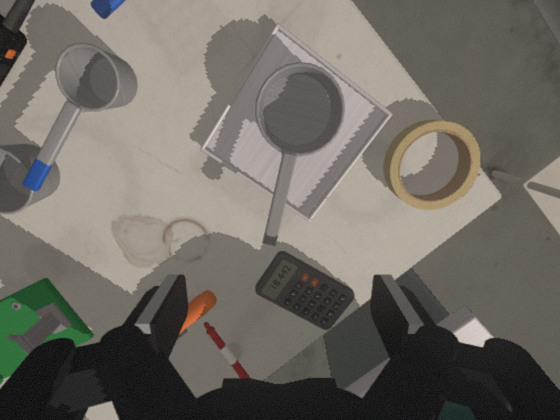

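```bash
cat >> h.py <<'E'
def scoop(P,cx,cy,rr,L,zlo=.042,base=0):
    from scipy.optimize import least_squares
    p=P.reshape(-1,3); z=p[:,2]-base
    d=np.hypot(p[:,0]-cx,p[:,1]-cy)
    q=p[(z>zlo)&(z<.053)&(d<rr+.012)]
    # outer edge: per-angle max radius
    c=np.array([cx,cy])
    for _ in range(6):
        r=np.hypot(*(q[:,:2]-c).T); k=q[abs(r-(rr-.0013))<.005]
        f=least_squares(lambda v:np.hypot(k[:,0]-v[0],k[:,1]-v[1])-(rr-.00125),c,loss='soft_l1',f_scale=.001); c=f.x
    d=np.hypot(*(p[:,:2]-c).T)
    h=p[(z>.045)&(z<.075)&(d>rr+.008)&(d<L+.006)]
    m=h[:,:2].mean(0)-c; 
    u=np.linalg.svd(h[:,:2]-h[:,:2].mean(0))[2][0]; u*=np.sign(u@m)
    return dict(c=c.round(4),n=len(k),res=round(float(np.median(abs(f.fun))),4),ang=round(float(np.arctan2(m[1],m[0])),3),angfit=round(float(np.arctan2(u[1],u[0])),3),nh=len(h),ext=round(float(np.percentile((h[:,:2]-c)@u,99.5)),4), rimz=round(float(np.median(k[:,2])),4))
E
python3 - <<'E'
from h import *
d=np.load('w2.npz'); im,P=d['im'],d['P']
print(scoop(P,.517,-.166,.042,.135,base=.002))
print(scoop(P,.677,-.043,.029,.122))
d1=np.load('w1.npz');print('med',scoop(d1['P'],.682,.105,.0355,.125))
p=P.reshape(-1,3); m=(p[:,2]>.0075)&(p[:,2]<.016)&(abs(p[:,0]-.505)<.13)&(abs(p[:,1]+.147)<.13)
for lo in(.0,.004,.0075):
    m=(p[:,2]>lo+.001)&(p[:,2]<.016)&(abs(p[:,0]-.505)<.13)&(abs(p[:,1]+.147)<.13)
    km=cv2.connectedComponentsWithStats(m.reshape(420,560).astype(np.uint8)); i=1+np.argmax(km[2][1:,4]); s=km[1].ravel()==i
    r=cv2.minAreaRect(p[s][:,:2].astype(np.float32)*1000); print(r,cv2.boxPoints(r).round(1).tolist())
E
```

```text
{'c': array([ 0.5174, -0.167 ]), 'n': 1339, 'res': 0.0011, 'ang': 2.146, 'angfit': 2.146, 'nh': 1175, 'ext': 0.1346, 'rimz': 0.0526}
{'c': array([ 0.675 , -0.0458]), 'n': 1184, 'res': 0.0008, 'ang': 1.735, 'angfit': 1.763, 'nh': 2111, 'ext': 0.1213, 'rimz': 0.049}
med {'c': array([0.6817, 0.103 ]), 'n': 775, 'res': 0.0007, 'ang': 1.764, 'angfit': 1.338, 'nh': 1487, 'ext': 0.1284, 'rimz': 0.0488}
((503.5039367675781, -149.36190795898438), (151.95594787597656, 157.80426025390625), 11.079667091369629) [[413.79998779296875, -86.5], [444.1000061035156, -241.39999389648438], [593.2000122070312, -212.1999969482422], [562.9000244140625, -57.29999923706055]]
((516.9248657226562, -167.279296875), (73.73590087890625, 74.09711456298828), 43.21026611328125) [[464.70001220703125, -165.5], [515.4000244140625, -219.5], [569.2000122070312, -169.0], [518.4000244140625, -115.0]]
((503.41375732421875, -149.75186157226562), (151.65460205078125, 151.68801879882812), 11.09565258026123) [[414.3999938964844, -89.9000015258789], [443.6000061035156, -238.8000030517578], [592.4000244140625, -209.60000610351562], [563.2000122070312, -60.70000076293945]]
```

jog_arm(increments=[[[0,0,0.5,0,0,1,0],[0,0,0.5,0,0,1,0],[0,0,0.5,0,0,0.13,0],[0.11,0.07,0.5,0,0,0,0],[0,0,0.5,0,0,0,0]]])

```text
time: 5.67
tool_pos: [0.4772, -0.1047, 0.2281]
tcp_rot: [2.77, -1.483, 0.0]
wrist_force: [0.1, -0.3, -0.6]
width: 0.502
grip_force: 0.0
```

jog_arm(increments=[[[0,0,0.5,0,0,0,0],[0,0,0.5,0,0,0,0],[0,0,0,0,0,0,0],[0,0,0,0,0,0,0],[0,0,0,0,0,0,0]]])

```text
time: 6.08
tool_pos: [0.4777, -0.1047, 0.1996]
tcp_rot: [-2.768, 1.485, -0.001]
wrist_force: [0.6, 0.3, 0.9]
width: 0.496
grip_force: 0.0
```

```bash
python3 - <<'E'
from h import *
im,P=cam('wrist'); cv2.imwrite('pics/w3.png',im)
s=scoop(P,.5174,-.167,.042,.135,base=.002); print(s,pose()[0]['width'])
c=s['c'];a=s['ang']; go([c[0]+.0745*np.cos(a),c[1]+.0745*np.sin(a),.1128],a-np.pi)
E
```

```text
{'c': array([ 0.5174, -0.1672]), 'n': 3162, 'res': 0.0012, 'ang': 2.147, 'angfit': 2.149, 'nh': 2278, 'ext': 0.1346, 'rimz': 0.0525} 0.4960495215883756
TCP [ 0.478  -0.1048  0.2   ] psi -0.985 q6 2.29 delta units [-0.03  0.04  2.91] turn units [-0.01 -0.01  0.09]
```

jog_arm(increments=[[[-0.03,0.04,0.8,0,0,0.09,0],[0,0,0.8,0,0,0,0],[0,0,0.8,0,0,0,0],[0,0,0.5,0,0,0,0],[0,0,0,0,0,0,0]]])

```text
time: 6.55
tool_pos: [0.474, -0.1041, 0.1097]
tcp_rot: [2.76, -1.498, -0.007]
wrist_force: [0.3, -0.0, -0.5]
width: 0.499
grip_force: 0.0
```

jog_arm(increments=[[[0,0,0,0,0,0,-1],[0,0,0,0,0,0,-1],[0,0,0,0,0,0,-1],[0,0,0,0,0,0,-1],[0,0,0,0,0,0,-1]]], force=80)

```text
time: 6.97
tool_pos: [0.4772, -0.1048, 0.1137]
tcp_rot: [-2.76, 1.499, -0.005]
wrist_force: [-1.8, 1.1, 8.0]
width: 0.141
grip_force: 78.3
```

jog_arm(increments=[[[0,0,-0.5,0,0,0,-1],[0,0,-0.8,0,0,0,-1],[0,0,-0.8,0,0,0,-1],[0,0,-0.8,0,0,0,-1],[0,0,-0.8,0,0,0,-1]]])

```text
time: 7.38
tool_pos: [0.4752, -0.1044, 0.2237]
tcp_rot: [2.761, -1.499, -0.001]
wrist_force: [0.4, -0.9, -2.1]
width: 0.143
grip_force: 78.2
```

```bash
python3 - <<'E'
from h import *
im,P=cam('wrist'); cv2.imwrite('pics/w4.png',im)
s,t,M=pose(); print(s['width'],s['grip_force'],s['wrist_force'],t)
c=t[:2]+.0745*M[:2,0]; print(scoop(P,c[0],c[1],.042,.135,base=t[2]-.1128))
p=P.reshape(-1,3);d=np.hypot(p[:,0]-c[0],p[:,1]-c[1]);m=(abs(d-.041)<.003)&(abs(p[:,2]-t[2]+.0598)<.012);q=p[m]; 
A=np.c_[(q[:,:2]-c)@M[:2,:2],np.ones(len(q))]; print('rim tilt toolx,tooly',np.linalg.lstsq(A,q[:,2],rcond=None)[0])
E
```

```text
0.14193119956787248 78.2999038696289 [ 2.29736733 -0.41552719  1.87963931] [ 0.47813402 -0.10519025  0.22920937]
{'c': array([ 0.515 , -0.1661]), 'n': 7248, 'res': 0.001, 'ang': 2.145, 'angfit': 2.144, 'nh': 6541, 'ext': 0.1134, 'rimz': 0.1614}
rim tilt toolx,tooly [-0.00615298 -0.00205369  0.16117432]
```

jog_arm(increments=[[[0,0,-0.2,0,0,-1,-1],[0,0,-0.2,0,0,-1,-1],[0,0,-0.2,0,0,-1,-1],[0,0,-0.2,0,0,-1,-1],[0,0,-0.2,0,0,-1,-1]]])

```text
time: 7.85
tool_pos: [0.4753, -0.1045, 0.2525]
tcp_rot: [3.057, -0.725, -0.001]
wrist_force: [-0.3, 0.1, -1.8]
width: 0.14
grip_force: 78.3
```

jog_arm(increments=[[[0,0,0,0,0,-1,-1],[0,0,0,0,0,-1,-1],[0,0,0,0,0,-1,-1],[0,0,0,0,0,-1,-1],[0,0,0,0,0,-1,-1]]])

```text
time: 8.27
tool_pos: [0.4753, -0.1045, 0.2521]
tcp_rot: [-3.14, -0.09, 0.002]
wrist_force: [-0.1, 0.8, -1.9]
width: 0.143
grip_force: 78.3
```

jog_arm(increments=[[[0,0,0,0,0,-1,-1],[0,0,0,0,0,-1,-1],[0,0,0,0,0,-1,-1],[0,0,0,0,0,-1,-1],[0,0,0,0,0,-1,-1]]])

```text
time: 8.68
tool_pos: [0.4753, -0.1045, 0.2521]
tcp_rot: [-3.01, -0.9, 0.002]
wrist_force: [0.6, 0.2, -1.7]
width: 0.142
grip_force: 78.3
```

jog_arm(increments=[[[0,0,0,0,0,-1,-1],[0,0,0,0,0,-1,-1],[0,0,0,0,0,-1,-1],[0,0,0,0,0,-1,-1],[0,0,0,0,0,-1,-1]]])

```text
time: 9.1
tool_pos: [0.4754, -0.1045, 0.2521]
tcp_rot: [-2.674, -1.648, 0.001]
wrist_force: [-0.4, -0.2, -2.8]
width: 0.141
grip_force: 78.3
```

jog_arm(increments=[[[0,0,0,0,0,-1,-1],[0,0,0,0,0,-0.6,-1],[0.5,-0.05,0,0,0,0,-1],[1,-0.1,0,0,0,0,-1],[1,-0.1,0,0,0,0,-1]]])

```text
time: 9.52
tool_pos: [0.4908, -0.0307, 0.2523]
tcp_rot: [2.534, 1.857, -0.001]
wrist_force: [0.6, -0.8, -1.8]
width: 0.14
grip_force: 78.2
```

jog_arm(increments=[[[1,-0.1,0,0,0,0,-1],[1,-0.1,0,0,0,0,-1],[1,-0.1,0,0,0,0,-1],[1,-0.1,0,0,0,0,-1],[1,-0.1,0,0,0,0,-1]]])

```text
time: 9.93
tool_pos: [0.5213, 0.1182, 0.2522]
tcp_rot: [2.532, 1.86, -0.001]
wrist_force: [0.1, -0.1, -2.3]
width: 0.149
grip_force: 78.2
```

jog_arm(increments=[[[1,-0.1,0,0,0,0,-1],[1,-0.1,0,0,0,0,-1],[1,-0.1,0,0,0,0,-1],[1,-0.1,0,0,0,0,-1],[0.5,0,0,0,0,0,-1]]])

```text
time: 10.35
tool_pos: [0.5504, 0.2523, 0.2521]
tcp_rot: [-2.529, -1.862, -0.001]
wrist_force: [0.8, -1.5, -2.0]
width: 0.145
grip_force: 78.3
```

jog_arm(increments=[[[0.2,0,0,0,0,0,-1],[0,0,0,0,0,0,-1],[0,0,0,0,0,0,-1],[0,0,0,0,0,0,-1],[0,0,0,0,0,0,-1]]])

```text
time: 10.77
tool_pos: [0.5521, 0.2535, 0.2528]
tcp_rot: [2.533, 1.858, -0.001]
wrist_force: [0.6, -0.9, -1.7]
width: 0.145
grip_force: 78.3
```

```bash
python3 - <<'E'
from h import *
im,P=cam('wrist'); cv2.imwrite('pics/w5.png',im); np.savez('w5.npz',im=im,P=P)
s,t,M=pose()
c=t[:2]+.0745*M[:2,0]; k=scoop(P,c[0],c[1],.042,.135,base=t[2]-.1128); print(k)
print('grip dist',np.hypot(*(k['c']-t[:2])),'ideal ang',1.266-np.pi)
off=np.array(k['c'])-t[:2]; bx=np.array([-.2998,-.954]); tgt=np.array([.5839,.3557])+.004*bx
go([*(tgt-off),.1237],1.266)
E
```

```text
{'c': array([0.5739, 0.3242]), 'n': 9460, 'res': 0.0013, 'ang': -1.878, 'angfit': -1.876, 'nh': 6007, 'ext': 0.1137, 'rimz': 0.1898}
grip dist 0.07379738530302757 ideal ang -1.875592653589793
TCP [0.5522 0.2537 0.2529] psi 1.266 q6 0.70 delta units [0.97 0.   4.31] turn units [-0.  0. -0.]
```

View pics/w5.png

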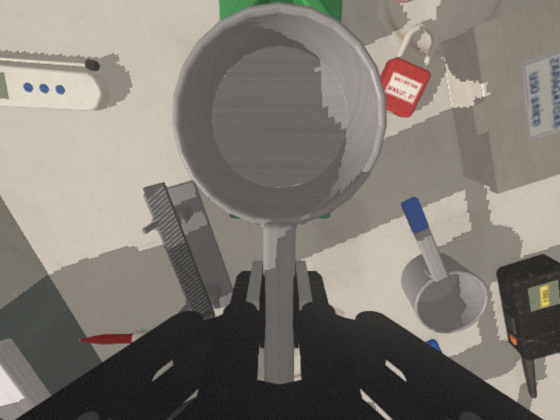

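jog_arm(increments=[[[0.5,0,0,0,0,0,-1],[0.47,0,0,0,0,0,-1],[0,0,0.5,0,0,0,-1],[0,0,0.8,0,0,0,-1],[0,0,0.8,0,0,0,-1]]])

```text
time: 11.23
tool_pos: [0.5625, 0.2846, 0.1908]
tcp_rot: [2.531, 1.86, 0.007]
wrist_force: [-0.1, -0.1, -2.8]
width: 0.144
grip_force: 78.3
```

jog_arm(increments=[[[0,0,0.8,0,0,0,-1],[0,0,0.6,0,0,0,-1],[0,0,0.4,0,0,0,-1],[0,0,0.1,0,0,0,-1],[0,0,0,0,0,0,-1]]])

```text
time: 11.65
tool_pos: [0.5607, 0.2831, 0.1319]
tcp_rot: [-2.531, -1.86, 0.003]
wrist_force: [-0.1, 0.7, -1.2]
width: 0.144
grip_force: 78.2
```

```bash
python3 - <<'E'
from h import *
im,P=cam('wrist'); cv2.imwrite('pics/w6.png',im)
s,t,M=pose(); c=t[:2]+.0745*M[:2,0]; k=scoop(P,c[0],c[1],.042,.135,base=t[2]-.1128); print(k,s['wrist_force'])
bx=np.array([-.2998,-.954]); e=np.array(k['c'])-np.array([.5839,.3557]); print('along bx',e@bx,'lat',e@[.954,-.2998])
go([t[0],t[1],.1237],1.266)
E
```

```text
{'c': array([0.5823, 0.3538]), 'n': 8867, 'res': 0.0013, 'ang': -1.876, 'angfit': -1.875, 'nh': 6240, 'ext': 0.1152, 'rimz': 0.069} [ 0.40293499 -0.19211485 -2.17185978]
along bx 0.0022922799999999925 lat -0.0009567799999999339
TCP [0.5615 0.2833 0.1332] psi 1.267 q6 0.73 delta units [-0.   -0.    0.32] turn units [ 0.   -0.    0.01]
```

jog_arm(increments=[[[-0.06,0.03,0.1,0,0,0,-1],[0,0,0.08,0,0,0,-1],[0,0,0.06,0,0,0,-1],[0,0,0.03,0,0,0,-1],[0,0,0,0,0,0,-1]]])

```text
time: 12.12
tool_pos: [0.5614, 0.2807, 0.125]
tcp_rot: [2.532, 1.86, 0.0]
wrist_force: [0.3, -0.0, -1.7]
width: 0.144
grip_force: 78.3
```

jog_arm(increments=[[[0,0,0.04,0,0,0,-1],[0,0,0,0,0,0,-1],[0,0,0,0,0,0,-1],[0,0,0,0,0,0,-1],[0,0,0,0,0,0,-1]]])

```text
time: 12.53
tool_pos: [0.5615, 0.2809, 0.1238]
tcp_rot: [2.532, 1.86, 0.001]
wrist_force: [1.1, -0.4, -1.4]
width: 0.14
grip_force: 78.3
```

jog_arm(increments=[[[0,0,0.03,0,0,0,-1],[0,0,0.02,0,0,0,-1],[0,0,0,0,0,0,-1],[0,0,0,0,0,0,0],[0,0,0,0,0,0,0]]])

```text
time: 12.95
tool_pos: [0.5614, 0.2809, 0.1221]
tcp_rot: [2.532, 1.86, 0.001]
wrist_force: [-0.2, -0.1, 0.2]
width: 0.417
grip_force: 0.0
```

jog_arm(increments=[[[0,0,0,0,0,0,0],[0,0,0,0,0,0,0],[0,0,-0.4,0,0,0,0],[0,0,-0.8,0,0,0,0],[0,0,-1,0,0,0,0]]])

```text
time: 13.37
tool_pos: [0.5596, 0.28, 0.1866]
tcp_rot: [-2.531, -1.859, 0.009]
wrist_force: [0.8, 0.7, -0.2]
width: 0.502
grip_force: 0.0
```

jog_arm(increments=[[[0,0,-1,0,0,0,0],[0,0,-1,0,0,0,0],[0,0,-0.6,0,0,0,0],[0,0,0,0,0,0,0],[0,0,0,0,0,0,0]]])

```text
time: 13.78
tool_pos: [0.5622, 0.2812, 0.2686]
tcp_rot: [2.531, 1.859, 0.007]
wrist_force: [-0.3, -0.2, 0.5]
width: 0.499
grip_force: 0.0
```

```bash
cat >> h.py <<'E'
SEAT=np.array([.5839,.3557]); BX=np.array([-.2998,-.954])
def seated(P):
    k=scoop(P,.583,.354,.042,.135,base=.011); e=np.array(k['c'])-SEAT
    print(k,'along bx',(e@BX).round(4),'lat',(e@[.954,-.2998]).round(4))
def filepose(P,im,cx=.437,cy=.15):
    p=P.reshape(-1,3); hsv=cv2.cvtColor(im,cv2.COLOR_BGR2HSV).reshape(-1,3); z=p[:,2]
    o=(hsv[:,0]>3)&(hsv[:,0]<18)&(hsv[:,1]>150)&(z>.015)&(z<.06)&(abs(p[:,0]-.435)<.04)&(abs(p[:,1]-.095)<.07)
    h=p[o]; r=cv2.minAreaRect(h[:,:2].astype(np.float32)*1000); 
    bl=(z>.0345)&(z<.042)&(abs(p[:,0]-.442)<.022)&(p[:,1]>.145)&(p[:,1]<.34)
    b=p[bl]; return h,r,b
E
python3 - <<'E'
from h import *
im,P=cam('wrist'); cv2.imwrite('pics/w7.png',im); np.savez('w7.npz',im=im,P=P)
seated(P)
h,r,b=filepose(P,im)
print(len(h),r,cv2.boxPoints(r).round(1).tolist(),len(b))
go([.435,.098,.2],1.52)
E
```

```text
{'c': array([0.5837, 0.3518]), 'n': 1835, 'res': 0.0012, 'ang': -0.544, 'angfit': 0.728, 'nh': 3541, 'ext': 0.1264, 'rimz': 0.0617} along bx 0.0038 lat 0.001
229 ((442.8242492675781, 101.66732788085938), (44.817501068115234, 8.385958671569824), 87.40616607666016) [[437.6000061035156, 79.5], [446.0, 79.0999984741211], [448.0, 123.9000015258789], [439.6000061035156, 124.19999694824219]] 1830
TCP [0.5612 0.2807 0.2665] psi 1.267 q6 0.73 delta units [-7.07 -2.19  2.21] turn units [ 0.01 -0.   -2.42]
```

jog_arm(increments=[[[-0.8,-0.22,0,0,0,0,1],[-1,-0.31,0,0,0,0,1],[-1,-0.31,0,0,0,0,1],[-1,-0.31,0,0,0,0,1],[-1,-0.31,0,0,0,0,1]]])

```text
time: 14.25
tool_pos: [0.4742, 0.1552, 0.2635]
tcp_rot: [-2.53, -1.86, 0.007]
wrist_force: [0.7, -0.4, 1.5]
width: 1.002
grip_force: 0.0
```

jog_arm(increments=[[[-1,-0.31,0,0,0,0,1],[-1,-0.31,0,0,0,0,1],[-0.3,-0.11,0,0,0,-0.8,1],[0,0,0,0,0,-0.8,1],[0,0,0,0,0,-0.8,1]]])

```text
time: 14.67
tool_pos: [0.4331, 0.0961, 0.2639]
tcp_rot: [-2.274, -2.164, 0.005]
wrist_force: [0.8, 0.3, -0.5]
width: 1.002
grip_force: 0.0
```

jog_arm(increments=[[[0,0,0,0,0,0,1],[0,0,0,0,0,0,1],[0,0,0,0,0,0,1],[0,0,0,0,0,0,1],[0,0,0,0,0,0,1]]])

```text
time: 15.08
tool_pos: [0.4349, 0.0973, 0.2657]
tcp_rot: [-2.279, -2.162, 0.001]
wrist_force: [0.7, -1.1, -0.5]
width: 0.999
grip_force: 0.0
```

```bash
python3 - <<'E'
from h import *
im,P=cam('wrist'); cv2.imwrite('pics/w8.png',im); np.savez('w8.npz',im=im,P=P)
h,r,b=filepose(P,im)
print(len(h),r,cv2.boxPoints(r).round(1).tolist(),len(b))
r=cv2.minAreaRect(b[:,:2].astype(np.float32)*1000);print(r,cv2.boxPoints(r).round(1).tolist(),np.percentile(b[:,2],[5,50,95]))
for y in np.arange(.06,.32,.02):
    s=np.r_[h,b]; s=s[abs(s[:,1]-y)<.006]
    if len(s)>20: print(y.round(2),len(s),np.percentile(s[:,0],[3,50,97]).round(4),np.percentile(s[:,2],[50,95]).round(4))
go([.435,.098,.2],1.52)
seated(P)
E
```

```text
1731 ((435.1250915527344, 96.11189270019531), (77.16474151611328, 21.60531234741211), 87.7149658203125) [[422.79998779296875, 58.0], [444.3999938964844, 57.099998474121094], [447.5, 134.1999969482422], [425.8999938964844, 135.10000610351562]] 3354
((439.45660400390625, 202.08770751953125), (113.51233673095703, 35.09166717529297), 87.95709991455078) [[419.8999938964844, 146.0], [455.0, 144.6999969482422], [459.0, 258.20001220703125], [423.8999938964844, 259.3999938964844]] [0.03576383 0.03700331 0.03830399]
0.06 147 [0.4247 0.4336 0.4425] [0.0443 0.0463]
0.08 278 [0.4239 0.4344 0.4451] [0.0451 0.047 ]
0.1 275 [0.4251 0.4353 0.4449] [0.044  0.0462]
0.12 305 [0.4261 0.4359 0.4461] [0.0444 0.0465]
0.14 23 [0.4297 0.4361 0.4415] [0.038  0.0437]
0.16 320 [0.4287 0.4385 0.4527] [0.0371 0.0385]
0.18 324 [0.4298 0.4389 0.4484] [0.0371 0.0384]
0.2 350 [0.4306 0.4399 0.4493] [0.0369 0.0381]
0.22 375 [0.4319 0.4415 0.4509] [0.037  0.0383]
0.24 409 [0.4328 0.4422 0.4517] [0.037  0.0384]
0.26 155 [0.4332 0.4421 0.4525] [0.0369 0.0383]
TCP [0.4349 0.0973 0.2658] psi 1.518 q6 0.22 delta units [0.02 0.   2.19] turn units [-0.01  0.   -0.02]
{'c': array([0.583, 0.354]), 'n': 0, 'res': nan, 'ang': -1.859, 'angfit': -2.779, 'nh': 1126, 'ext': 0.089, 'rimz': nan} along bx 0.0019 lat -0.0003
  return _methods._mean(a, axis=axis, dtype=dtype,
  ret = ret.dtype.type(ret / rcount)
```

View pics/w8.png

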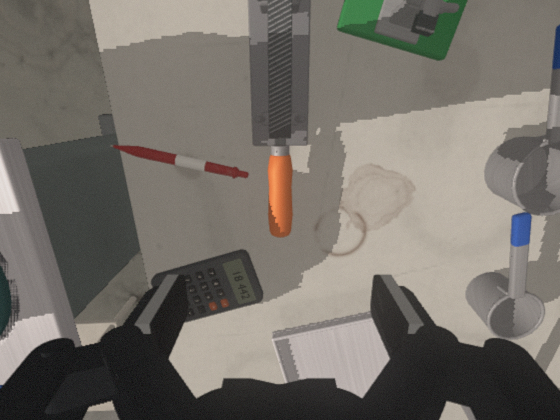

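jog_arm(increments=[[[0.22,0.01,0.8,0,0,-0.06,0],[0,0,1,0,0,0,0],[0,0,1,0,0,0,0],[0,0,1,0,0,0,0],[0,0,0.8,0,0,0,0]]])

```text
time: 15.55
tool_pos: [0.4348, 0.1038, 0.1262]
tcp_rot: [-2.272, -2.169, 0.002]
wrist_force: [0.2, -0.4, -0.3]
width: 0.497
grip_force: 0.0
```

jog_arm(increments=[[[0,0,0.6,0,0,0,0],[0,0,0.4,0,0,0,0],[0,0,0.25,0,0,0,0],[0,0,0,0,0,0,0],[0,0,0,0,0,0,0]]])

```text
time: 15.97
tool_pos: [0.4358, 0.1039, 0.0907]
tcp_rot: [-2.272, -2.17, 0.0]
wrist_force: [0.3, -0.2, 0.3]
width: 0.501
grip_force: 0.0
```

```bash
python3 - <<'E'
from h import *
im,P=cam('wrist'); cv2.imwrite('pics/w9.png',im)
h,r,b=filepose(P,im)
s,t,M=pose(); q=(h-t)@M; print(len(h),'handle x range',np.percentile(q[:,0],[.5,99.5]),'y',np.percentile(q[:,1],[2,98]),'z',np.percentile(q[:,2],[2,50]))
q=(b-t)@M; q=q[(abs(q[:,1])<.02)]; print(np.percentile(q[:,0],[0,100]),[(x,np.percentile(q[abs(q[:,0]-x)<.01][:,1],[3,97]).round(4)) for x in(.06,.08,.1,.12,.14)])
go([.4356,.104,.089],1.525)
E
```

```text
6890 handle x range [-0.0397899   0.03108284] y [-0.0109533  0.0095292] z [0.04461667 0.04708727]Traceback (most recent call last):
  File "<stdin>", line 5, in <module>
    return _quantile_unchecked(
        a, q, axis, out, overwrite_input, method, keepdims, weights)
    return _ureduce(a,
                    func=_quantile_ureduce_func,
    ...<5 lines>...
                    overwrite_input=overwrite_input,
                    method=method)
    r = func(a, **kwargs)
    result = _quantile(arr,
                       quantiles=q,
    ...<2 lines>...
                       out=out,
                       weights=wgt)
    slices_having_nans = np.isnan(arr[-1, ...])
                                  ~~~^^^^^^^^^
IndexError: index -1 is out of bounds for axis 0 with size 0
```

jog_arm(increments=[[[0,0,0.04,0,0,0,-1],[0,0,0,0,0,0,-1],[0,0,0,0,0,0,-1],[0,0,0,0,0,0,-1],[0,0,0,0,0,0,-1]]], force=120)

```text
time: 16.43
tool_pos: [0.4365, 0.1039, 0.0904]
tcp_rot: [2.271, 2.169, 0.003]
wrist_force: [0.5, 0.5, 6.4]
width: 0.248
grip_force: 117.5
```

jog_arm(increments=[[[0,0,-0.3,0,0,0,-1],[0,0,-0.5,0,0,0,-1],[0,0,-0.8,0,0,0,-1],[0,0,-0.8,0,0,0,-1],[0,0,-0.6,0,0,0,-1]]])

```text
time: 16.85
tool_pos: [0.4355, 0.1037, 0.181]
tcp_rot: [2.272, 2.17, 0.0]
wrist_force: [0.1, 0.1, -1.1]
width: 0.253
grip_force: 117.6
```

jog_arm(increments=[[[0,0,0,0,0,0,-1],[0,0,0,0,0,0,-1],[0,0,0,0,0,0,-1],[0,0,0,0,0,0,-1],[0,0,0,0,0,0,-1]]])

```text
time: 17.27
tool_pos: [0.4344, 0.1035, 0.1777]
tcp_rot: [-2.271, -2.168, 0.004]
wrist_force: [-0.7, -0.3, -1.0]
width: 0.25
grip_force: 117.7
```

```bash
cat >> h.py <<'E'
def heldfile(P):
    "blade in tool frame: top-face points"
    s,t,M=pose(); q=((P.reshape(-1,3)-t)@M); 
    m=(q[:,0]>.05)&(q[:,0]<.21)&(abs(q[:,1])<.03)&(abs(q[:,2]-.052)<.02); b=q[m]
    if len(b)<50: print('few',len(b)); return
    A=np.c_[b[:,0],np.ones(len(b))]; f=np.linalg.lstsq(A,b[:,2],rcond=None)[0]
    for _ in range(5):
        k=abs(A@f-b[:,2])<.002; f=np.linalg.lstsq(A[k],b[k,2],rcond=None)[0]
    print('n',k.sum(),'z slope',f[0].round(4),'z@120',(f[0]*.12+f[1]).round(4),'xrange',np.percentile(b[k,0],[.2,99.8]).round(4))
    for x in np.arange(.06,.2,.02):
        y=b[k][abs(b[k][:,0]-x)<.005][:,1]
        if len(y)>20: print(x.round(2),np.percentile(y,[3,97]).round(4),end=' ')
    print()
E
python3 - <<'E'
from h import *
im,P=cam('wrist'); cv2.imwrite('pics/w10.png',im); np.savez('w10.npz',im=im,P=P)
heldfile(P); s,t,M=pose(); print(s['wrist_force'],s['torque'],t,s['tcp_rot'])
im,P=cam('side'); heldfile(P)
im,P=cam('scene'); heldfile(P)
E
```

```text
n 10411 z slope 0.0044 z@120 0.0544 xrange [0.0502 0.1149]
0.06 [-0.0101  0.0085] 0.08 [-0.0102  0.0086] 0.1 [-0.0101  0.0085] 
[ 0.30571169 -0.52608932 -1.92785885] [-0.06777151  0.00703017  0.00354262] [0.43457237 0.10356674 0.17787774] [-2.27081483 -2.16855598  0.00402126]
n 348 z slope 0.0019 z@120 0.055 xrange [0.0506 0.1986]
0.06 [-0.0072  0.0095] 0.1 [-0.0087  0.009 ] 0.14 [-0.0088  0.0106] 0.16 [-0.0088  0.0089] 0.18 [-0.0088  0.01  ] 
n 169 z slope -0.0039 z@120 0.0519 xrange [0.0515 0.1956]
```

View pics/w10.png

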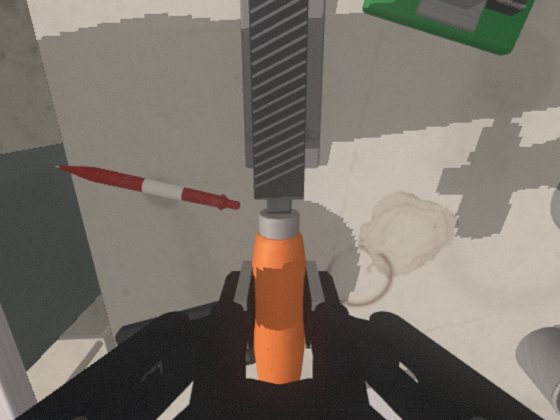

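jog_arm(increments=[[[0,0,0,0,0,0.82,-1],[0,0,0,0,0,0.82,-1],[0,0,0,0,0,0.83,-1],[-0.4,0.7,0,0,0,0,-1],[-0.4,0.8,0,0,0,0,-1]]])

```text
time: 17.83
tool_pos: [0.4704, 0.0676, 0.1787]
tcp_rot: [-2.53, -1.86, 0.002]
wrist_force: [-0.6, 0.3, -1.7]
width: 0.25
grip_force: 117.7
```

jog_arm(increments=[[[-0.36,0.76,0,0,0,0,-1],[0,0,0.2,0,0,0,-1],[0,0,0.2,0,0,0,-1],[0,0,0.2,0,0,0,-1],[0,0,0,0,0,0,-1]]])

```text
time: 18.25
tool_pos: [0.4877, 0.0505, 0.1591]
tcp_rot: [-2.53, -1.857, 0.006]
wrist_force: [0.2, 0.1, -1.4]
width: 0.254
grip_force: 117.9
```

jog_arm(increments=[[[0,0,0.2,0,0,0,-1],[0,0,0.1,0,0,0,-1],[0,0,0,0,0,0,-1],[0,0,0,0,0,0,-1],[0,0,0,0,0,0,-1]]])

```text
time: 18.67
tool_pos: [0.4899, 0.0504, 0.1526]
tcp_rot: [2.532, 1.859, 0.001]
wrist_force: [1.1, -0.9, -1.3]
width: 0.254
grip_force: 117.9
```

```bash
python3 - <<'E'
from h import *
go([.4889,.0501,.137],1.266)
for _ in range(5):
    viewer.read_camera('scene'); s=read_state(); print(s['tool_pos'].round(4),s['wrist_force'].round(2),s['torque'].round(3))
im,P=cam('side'); cv2.imwrite('pics/s11.png',im[180:360,160:400]); heldfile(P); seated(P)
p=P.reshape(-1,3); t=np.array([.5434,.2269]); u=(p[:,:2]-t)@BX; v=(p[:,:2]-t)@[.954,-.2998]
m=(abs(v)<.007)&(u<.012)&(u>-.05)&(p[:,2]>.06)&(p[:,2]<.092)
for a in np.arange(-.05,.012,.004):
    k=m&(abs(u-a)<.002); print(a.round(3),k.sum(),np.percentile(p[k,2],[10,50,90]).round(4) if k.sum() else '')
E
```

```text
TCP [0.4899 0.0504 0.1526] psi 1.266 q6 0.36 delta units [-0.02 -0.03  0.52] turn units [ 0. -0.  0.]
[0.49   0.0504 0.1527] [ 0.49  0.49 -1.34] [-0.172  0.103 -0.035]
[0.4901 0.0503 0.1528] [ 0.05  0.31 -1.49] [-0.144  0.043 -0.017]
[0.4901 0.0503 0.1528] [-1.49  0.41 -0.96] [-0.128  0.081  0.029]
[0.4901 0.0502 0.1527] [ 0.79  0.25 -1.56] [-0.119  0.009  0.015]
[0.49   0.0502 0.1527] [-0.11  0.76 -1.37] [-0.161  0.087  0.012]
n 301 z slope 0.0026 z@120 0.0548 xrange [0.0509 0.1995]
0.08 [-0.0096  0.0082] 0.14 [-0.01    0.0101] 0.16 [-0.0092  0.0093] 
{'c': array([0.5852, 0.3548]), 'n': 316, 'res': 0.0011, 'ang': -0.439, 'angfit': 0.772, 'nh': 518, 'ext': 0.1363, 'rimz': 0.0596} along bx 0.0005 lat 0.0015
-0.05 3 [0.0707 0.0707 0.0728]
-0.046 7 [0.0697 0.0728 0.0745]
-0.042 9 [0.0699 0.072  0.0749]
-0.038 9 [0.0699 0.0745 0.0775]
-0.034 10 [0.0715 0.0741 0.0752]
-0.03 6 [0.073  0.0755 0.0768]
-0.026 10 [0.0696 0.0751 0.0763]
-0.022 11 [0.0627 0.0743 0.0754]
-0.018 6 [0.0722 0.0756 0.0778]
-0.014 12 [0.0725 0.0751 0.0781]
-0.01 7 [0.0755 0.0769 0.0789]
-0.006 9 [0.0743 0.0765 0.0791]
-0.002 11 [0.0746 0.0785 0.0802]
0.002 5 [0.0741 0.0765 0.0788]
0.006 0 
0.01 0
```

View pics/s11.png

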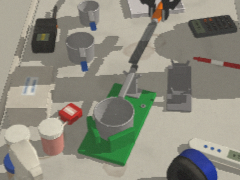

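jog_arm(increments=[[[-0.02,-0.03,0.15,0,0,0,-1],[0,0,0.15,0,0,0,-1],[0,0,0.1,0,0,0,-1],[0,0,0.03,0,0,0,-1],[0,0,0,0,0,0,-1]]])

```text
time: 19.38
tool_pos: [0.4883, 0.0499, 0.1388]
tcp_rot: [-2.532, -1.858, 0.002]
wrist_force: [-0.2, -0.1, -1.7]
width: 0.249
grip_force: 117.9
```

jog_arm(increments=[[[0,0,0,0,0,0,-1],[0,0,0,0,0,0,-1],[0,0,0,0,0,0,-1],[0,0,0,0,0,0,-1],[0,0,0,0,0,0,-1]]])

```text
time: 19.8
tool_pos: [0.4889, 0.0499, 0.1396]
tcp_rot: [2.533, 1.858, 0.0]
wrist_force: [0.8, -0.3, -1.3]
width: 0.253
grip_force: 117.9
```

```bash
cat >> h.py <<'E'
def ft(n=3):
    a=[]
    for _ in range(n):
        viewer.read_camera('scene'); s=read_state(); a.append(np.r_[s['tool_pos'],s['wrist_force'],s['torque']])
    print(np.mean(a,0).round(4)); return np.mean(a,0)
E
python3 - <<'E'
from h import *
ft(5)
E
```

```text
[ 0.4889  0.0499  0.1396 -0.062  -0.0673 -1.5945 -0.1079  0.0371 -0.009 ]
```

jog_arm(increments=[[[0,0,0.03,0,0,0,-1],[0,0,0.03,0,0,0,-1],[0,0,0,0,0,0,-1],[0,0,0,0,0,0,-1],[0,0,0,0,0,0,-1]]])

```text
time: 20.47
tool_pos: [0.4889, 0.0499, 0.1377]
tcp_rot: [2.533, 1.858, 0.0]
wrist_force: [-1.1, -0.8, -0.1]
width: 0.254
grip_force: 117.9
```

```bash
python3 -c "
from h import *
ft(4)"
```

```text
[ 0.4889  0.0499  0.1378 -0.0716 -0.2025 -0.3641 -0.0169 -0.0269 -0.0317]
```

jog_arm(increments=[[[0,0,0.03,0,0,0,-1],[0,0,0,0,0,0,-1],[0,0,0,0,0,0,-1],[0,0,0,0,0,0,-1],[0,0,0,0,0,0,-1]]])

```text
time: 21.08
tool_pos: [0.4889, 0.0499, 0.1369]
tcp_rot: [2.533, 1.858, 0.0]
wrist_force: [0.5, -1.3, 0.8]
width: 0.252
grip_force: 118.1
```

```bash
python3 -c "
from h import *
ft(4)"
```

```text
[ 0.4889  0.0499  0.1369  0.155  -0.5278  1.0962  0.1587 -0.0549 -0.0353]
```

jog_arm(increments=[[[0.2,0,0,0,0,0,-1],[0.33,0,0,0,0,0,-1],[0.33,0,0,0,0,0,-1],[0.33,0,0,0,0,0,-1],[0.33,0,0,0,0,0,-1]]])

```text
time: 21.7
tool_pos: [0.5028, 0.0946, 0.1368]
tcp_rot: [-2.532, -1.859, 0.0]
wrist_force: [0.1, -2.0, 0.7]
width: 0.254
grip_force: 118.2
```

```bash
cat >> h.py <<'E'
def st():
    s=read_state(); t=s['tool_pos']; e=SEAT+.135*BX
    print(t.round(4),s['wrist_force'].round(1),s['torque'].round(2),'edge(home) at tool x',((t[:2]-e)@BX).round(4),'lat',((t[:2]-e)@[.954,-.2998]).round(4))
E
python3 -c "
from h import *
st()"
```

```text
[0.5028 0.0946 0.1368] [ 0.1 -2.   0.7] [-0.11  0.06  0.03] edge(home) at tool x 0.1384 lat 0.0009
```

jog_arm(increments=[[[0.33,0,0.01,0,0,0,-1],[0.33,0,0.01,0,0,0,-1],[0.33,0,0,0,0,0,-1],[0.33,0,0,0,0,0,-1],[0.33,0,0,0,0,0,-1]]])

```text
time: 22.12
tool_pos: [0.5177, 0.1414, 0.1364]
tcp_rot: [2.532, 1.859, -0.0]
wrist_force: [-1.8, -3.8, 4.0]
width: 0.254
grip_force: 118.7
```

```bash
python3 -c "
from h import *
st()"
```

```text
[0.5177 0.1414 0.1364] [-1.8 -3.8  4. ] [-0.48  0.1   0.02] edge(home) at tool x 0.0893 lat 0.0011
```

jog_arm(increments=[[[0.33,0,0,0,0,0,-1],[0.33,0,0,0,0,0,-1],[0.2,0,-0.1,0,0,0,-1],[0.1,0,-0.5,0,0,0,-1],[0,0,-0.6,0,0,0,-1]]])

```text
time: 22.53
tool_pos: [0.5247, 0.1693, 0.1704]
tcp_rot: [-2.53, -1.858, 0.005]
wrist_force: [0.5, 0.6, -1.6]
width: 0.252
grip_force: 117.9
```

```bash
python3 -c "
from h import *
st()
im,P=cam('wrist'); cv2.imwrite('pics/w12.png',im); np.savez('w12.npz',P=P,im=im); heldfile(P); seated(P); st()"
```

```text
[0.5247 0.1693 0.1704] [ 0.5  0.6 -1.6] [-0.14  0.04  0.06] edge(home) at tool x 0.0606 lat -0.0006
n 10203 z slope 0.0085 z@120 0.0596 xrange [0.0502 0.1133]
0.06 [-0.0126  0.0061] 0.08 [-0.0127  0.006 ] 0.1 [-0.0127  0.0059] 
{'c': array([0.583, 0.354]), 'n': 0, 'res': nan, 'ang': -1.832, 'angfit': -0.304, 'nh': 383, 'ext': 0.0224, 'rimz': nan} along bx 0.0019 lat -0.0003
[0.5273 0.1698 0.1753] [0.6 0.3 1.5] [-0.11 -0.05 -0.06] edge(home) at tool x 0.0593 lat 0.0018
  return _methods._mean(a, axis=axis, dtype=dtype,
  ret = ret.dtype.type(ret / rcount)
```

jog_arm(increments=[[[0,0,0,0,0,0,-1],[-0.5,0,0,0,0,0,-1],[-0.9,0,0,0,0,0,-1],[-0.9,0,0,0,0,0,-1],[-0.9,0,0,0,0,0,-1]]])

```text
time: 23.0
tool_pos: [0.4953, 0.0753, 0.1703]
tcp_rot: [-2.531, -1.859, 0.004]
wrist_force: [0.4, -0.5, -1.6]
width: 0.248
grip_force: 117.9
```

jog_arm(increments=[[[-0.7,0,0,0,0,0,-1],[-0.23,0,0,0,0,0,-1],[0,0,0,0,0,0,-1],[0,0,0,0,0,0,-1],[0,0,0,0,0,0,-1]]])

```text
time: 23.42
tool_pos: [0.4889, 0.0504, 0.1719]
tcp_rot: [-2.533, -1.858, -0.0]
wrist_force: [0.0, 0.2, -1.2]
width: 0.248
grip_force: 117.9
```

```bash
python3 -c "
from h import *
im,P=cam('wrist'); cv2.imwrite('pics/w13.png',im); np.savez('w13.npz',P=P,im=im); heldfile(P)
im,P=cam('side'); seated(P); st()
im,P=cam('scene'); seated(P)
go([.4889,.0499,.1396],1.266)"
```

```text
n 10385 z slope 0.0041 z@120 0.0543 xrange [0.0501 0.1146]
0.06 [-0.01    0.0086] 0.08 [-0.0099  0.0088] 0.1 [-0.01    0.0086] 
{'c': array([0.5863, 0.3589]), 'n': 309, 'res': 0.001, 'ang': -0.421, 'angfit': 0.761, 'nh': 545, 'ext': 0.1348, 'rimz': 0.0594} along bx -0.0038 lat 0.0013
[0.4891 0.0507 0.1721] [-0.3  0.2 -1.3] [-0.17  0.05 -0.03] edge(home) at tool x 0.1844 lat 0.001
{'c': array([0.5832, 0.3572]), 'n': 127, 'res': 0.0011, 'ang': -1.688, 'angfit': -2.302, 'nh': 119, 'ext': 0.1252, 'rimz': 0.0585} along bx -0.0012 lat -0.0011
TCP [0.4891 0.0507 0.1721] psi 1.267 q6 0.36 delta units [-0.03  0.    1.08] turn units [ 0.   -0.    0.01]
```

jog_arm(increments=[[[-0.03,0,0.3,0,0,0,-1],[0,0,0.4,0,0,0,-1],[0,0,0.3,0,0,0,-1],[0,0,0.08,0,0,0,-1],[0,0,0,0,0,0,-1]]])

```text
time: 23.98
tool_pos: [0.4876, 0.0493, 0.1383]
tcp_rot: [-2.531, -1.858, 0.004]
wrist_force: [0.5, 0.3, -1.9]
width: 0.253
grip_force: 117.9
```

jog_arm(increments=[[[0,0,0,0,0,0,-1],[0,0,0,0,0,0,-1],[0,0,0,0,0,0,-1],[0,0,0,0,0,0,-1],[0,0,0,0,0,0,-1]]])

```text
time: 24.4
tool_pos: [0.4888, 0.049, 0.1402]
tcp_rot: [2.533, 1.858, 0.001]
wrist_force: [0.3, 0.2, -1.0]
width: 0.248
grip_force: 117.9
```

jog_arm(increments=[[[0,0,0.04,0,0,0,-1],[0,0,0.03,0,0,0,-1],[0,0,0.03,0,0,0,-1],[0,0,0,0,0,0,-1],[0,0,0,0,0,0,-1]]])

```text
time: 24.82
tool_pos: [0.4887, 0.049, 0.1369]
tcp_rot: [2.533, 1.858, 0.0]
wrist_force: [-0.7, -0.4, -0.1]
width: 0.251
grip_force: 118.1
```

```bash
python3 -c "
from h import *
st()"
```

```text
[0.4887 0.049  0.1369] [-0.7 -0.4 -0.1] [-0.04 -0.04 -0.05] edge(home) at tool x 0.1861 lat 0.0011
```

jog_arm(increments=[[[0.2,0,0.02,0,0,0,-1],[0.33,0,0,0,0,0,-1],[0.33,0,0,0,0,0,-1],[0.33,0,0,0,0,0,-1],[0.33,0,0,0,0,0,-1]]])

```text
time: 25.23
tool_pos: [0.5027, 0.0937, 0.1364]
tcp_rot: [2.532, 1.859, 0.0]
wrist_force: [-0.2, -1.7, 1.4]
width: 0.253
grip_force: 118.3
```

jog_arm(increments=[[[0.33,0,0.01,0,0,0,-1],[0.33,0,0,0,0,0,-1],[0.33,0,0,0,0,0,-1],[0.33,0,0,0,0,0,-1],[0.33,0,0,0,0,0,-1]]])

```text
time: 25.65
tool_pos: [0.5174, 0.1405, 0.1362]
tcp_rot: [2.532, 1.859, -0.001]
wrist_force: [-2.9, -5.5, 5.4]
width: 0.252
grip_force: 118.9
```

jog_arm(increments=[[[0.33,0,0,0,0,0,-1],[0.33,0,0,0,0,0,-1],[0.23,0,-0.1,0,0,0,-1],[0.1,0,-0.5,0,0,0,-1],[0,0,-0.6,0,0,0,-1]]])

```text
time: 26.07
tool_pos: [0.5246, 0.1694, 0.17]
tcp_rot: [-2.53, -1.858, 0.006]
wrist_force: [0.7, -0.2, -0.0]
width: 0.253
grip_force: 117.9
```

jog_arm(increments=[[[0,0,0,0,0,0,-1],[-0.5,0,0,0,0,0,-1],[-0.9,0,0,0,0,0,-1],[-0.9,0,0,0,0,0,-1],[-0.9,0,0,0,0,0,-1]]])

```text
time: 26.48
tool_pos: [0.4955, 0.0755, 0.1702]
tcp_rot: [-2.531, -1.859, 0.003]
wrist_force: [0.4, -0.7, -0.8]
width: 0.256
grip_force: 117.9
```

jog_arm(increments=[[[-0.7,0,0,0,0,0,-1],[-0.23,0,0,0,0,0,-1],[0,0,0,0,0,0,-1],[0,0,0,0,0,0,-1],[0,0,0,0,0,0,-1]]])

```text
time: 26.9
tool_pos: [0.4889, 0.0504, 0.1716]
tcp_rot: [-2.533, -1.858, -0.0]
wrist_force: [0.3, -0.4, -0.2]
width: 0.255
grip_force: 117.9
```

```bash
python3 -c "
from h import *
im,P=cam('wrist'); cv2.imwrite('pics/w14.png',im); heldfile(P)
im,P=cam('side'); seated(P); st()
go([.4889,.0502,.1396],1.266)"
```

```text
n 10360 z slope 0.0042 z@120 0.0543 xrange [0.0502 0.1146]
0.06 [-0.01    0.0087] 0.08 [-0.01    0.0087] 0.1 [-0.01    0.0086] 
{'c': array([0.5862, 0.359 ]), 'n': 321, 'res': 0.0009, 'ang': -0.401, 'angfit': 0.761, 'nh': 548, 'ext': 0.1346, 'rimz': 0.0594} along bx -0.0038 lat 0.0012
[0.4891 0.0507 0.1718] [ 0.1 -0.  -1.5] [-0.14  0.02 -0.02] edge(home) at tool x 0.1844 lat 0.001
TCP [0.4891 0.0507 0.1718] psi 1.267 q6 0.36 delta units [-0.02 -0.    1.07] turn units [ 0.   -0.    0.01]
```

Third stroke, the same way, then measure for the return.

jog_arm(increments=[[[-0.02,0,0.3,0,0,0,-1],[0,0,0.4,0,0,0,-1],[0,0,0.3,0,0,0,-1],[0,0,0.07,0,0,0,-1],[0,0,0,0,0,0,-1]]])

```text
time: 27.42
tool_pos: [0.4878, 0.0496, 0.1384]
tcp_rot: [-2.531, -1.858, 0.003]
wrist_force: [0.2, 0.1, -1.8]
width: 0.256
grip_force: 117.9
```

jog_arm(increments=[[[0,0,0,0,0,0,-1],[0,0,0,0,0,0,-1],[0,0,0,0,0,0,-1],[0,0,0,0,0,0,-1],[0,0,0,0,0,0,-1]]])

```text
time: 27.83
tool_pos: [0.4889, 0.0493, 0.1402]
tcp_rot: [2.533, 1.858, 0.001]
wrist_force: [1.3, -0.1, -1.5]
width: 0.258
grip_force: 117.9
```

jog_arm(increments=[[[0,0,0.04,0,0,0,-1],[0,0,0.03,0,0,0,-1],[0,0,0.03,0,0,0,-1],[0,0,0,0,0,0,-1],[0,0,0,0,0,0,-1]]])

```text
time: 28.25
tool_pos: [0.4887, 0.0493, 0.1369]
tcp_rot: [2.533, 1.858, 0.0]
wrist_force: [-0.9, -0.5, -0.5]
width: 0.253
grip_force: 118.1
```

jog_arm(increments=[[[0.2,0,0.02,0,0,0,-1],[0.33,0,0,0,0,0,-1],[0.33,0,0,0,0,0,-1],[0.33,0,0,0,0,0,-1],[0.33,0,0,0,0,0,-1]]])

```text
time: 28.67
tool_pos: [0.5028, 0.094, 0.1364]
tcp_rot: [2.532, 1.859, 0.0]
wrist_force: [-0.8, -3.0, 2.8]
width: 0.25
grip_force: 118.3
```

jog_arm(increments=[[[0.33,0,0.01,0,0,0,-1],[0.33,0,0,0,0,0,-1],[0.33,0,0,0,0,0,-1],[0.33,0,0,0,0,0,-1],[0.33,0,0,0,0,0,-1]]])

```text
time: 29.08
tool_pos: [0.5175, 0.1408, 0.1362]
tcp_rot: [2.532, 1.859, -0.001]
wrist_force: [-2.8, -6.9, 5.9]
width: 0.254
grip_force: 118.9
```

jog_arm(increments=[[[0.33,0,0,0,0,0,-1],[0.33,0,0,0,0,0,-1],[0.23,0,-0.1,0,0,0,-1],[0.1,0,-0.5,0,0,0,-1],[0,0,-0.6,0,0,0,-1]]])

```text
time: 29.5
tool_pos: [0.5247, 0.1697, 0.17]
tcp_rot: [-2.53, -1.858, 0.006]
wrist_force: [0.2, -0.1, -1.7]
width: 0.251
grip_force: 117.9
```

jog_arm(increments=[[[0,0,0,0,0,0,-1],[-0.5,0,0,0,0,0,-1],[-0.9,0,0,0,0,0,-1],[-0.9,0,0,0,0,0,-1],[-0.9,0,0,0,0,0,-1]]])

```text
time: 29.92
tool_pos: [0.4955, 0.0758, 0.1702]
tcp_rot: [-2.531, -1.859, 0.004]
wrist_force: [0.8, -1.0, -1.9]
width: 0.252
grip_force: 117.9
```

jog_arm(increments=[[[-0.7,0,0,0,0,0,-1],[-0.23,0,0,0,0,0,-1],[0,0,0,0,0,0,-1],[0,0,0,0,0,0,-1],[0,0,0,0,0,0,-1]]])

```text
time: 30.33
tool_pos: [0.4891, 0.0507, 0.1716]
tcp_rot: [-2.533, -1.858, -0.0]
wrist_force: [0.2, 0.8, -1.1]
width: 0.25
grip_force: 117.9
```

```bash
python3 -c "
from h import *
im,P=cam('wrist'); cv2.imwrite('pics/w15.png',im); heldfile(P)
im,P=cam('side'); seated(P); st()
go([.4356,.1039,.172],1.525)"
```

```text
n 10367 z slope 0.0049 z@120 0.0543 xrange [0.0502 0.1146]
0.06 [-0.01    0.0088] 0.08 [-0.0099  0.0088] 0.1 [-0.0099  0.0087] 
{'c': array([0.5861, 0.3592]), 'n': 325, 'res': 0.001, 'ang': -0.433, 'angfit': 0.76, 'nh': 546, 'ext': 0.1349, 'rimz': 0.0596} along bx -0.004 lat 0.001
[0.4892 0.051  0.1718] [ 0.4  0.7 -0.6] [-0.08 -0.   -0.04] edge(home) at tool x 0.1841 lat 0.001
TCP [0.4892 0.051  0.1718] psi 1.267 q6 0.36 delta units [ 1.15 -2.23 -0.01] turn units [ 0.   -0.   -2.46]
```

jog_arm(increments=[[[0.4,-0.75,0,0,0,0,-1],[0.4,-0.75,0,0,0,0,-1],[0.35,-0.73,0,0,0,0,-1],[0,0,0,0,0,-0.82,-1],[0,0,0,0,0,-0.82,-1]]])

```text
time: 30.85
tool_pos: [0.4345, 0.1048, 0.1717]
tcp_rot: [-2.356, -2.077, 0.0]
wrist_force: [0.2, -1.5, -1.3]
width: 0.256
grip_force: 118.0
```

jog_arm(increments=[[[0,0,0,0,0,-0.82,-1],[0,0,0.4,0,0,0,-1],[0,0,0.5,0,0,0,-1],[0,0,0.5,0,0,0,-1],[0,0,0,0,0,0,-1]]])

```text
time: 31.27
tool_pos: [0.4335, 0.1036, 0.1273]
tcp_rot: [-2.27, -2.168, 0.006]
wrist_force: [-1.3, 0.2, -1.2]
width: 0.253
grip_force: 118.0
```

jog_arm(increments=[[[0,0,0,0,0,0,-1],[0,0,0,0,0,0,-1],[0,0,0,0,0,0,-1],[0,0,0,0,0,0,-1],[0,0,0,0,0,0,-1]]])

```text
time: 31.68
tool_pos: [0.4361, 0.1033, 0.1307]
tcp_rot: [2.273, 2.168, 0.002]
wrist_force: [-0.1, -0.5, -0.5]
width: 0.248
grip_force: 118.0
```

```bash
python3 -c "
from h import *
go([.4362,.1039,.0905],1.526)"
```

```text
TCP [0.4361 0.1033 0.1307] psi 1.524 q6 0.22 delta units [0.02 0.   1.34] turn units [ 0.02 -0.   -0.02]
```

jog_arm(increments=[[[0.02,0,0.25,0,0,-0.02,-1],[0,0,0.25,0,0,0,-1],[0,0,0.25,0,0,0,-1],[0,0,0.25,0,0,0,-1],[0,0,0.15,0,0,0,-1]]])

```text
time: 32.1
tool_pos: [0.4344, 0.1036, 0.0937]
tcp_rot: [-2.27, -2.17, 0.003]
wrist_force: [0.3, -0.3, -1.5]
width: 0.248
grip_force: 118.0
```

jog_arm(increments=[[[0,0,0.1,0,0,0,-1],[0,0,0.06,0,0,0,-1],[0,0,0.03,0,0,0,-1],[0,0,0,0,0,0,-1],[0,0,0,0,0,0,-1]]])

```text
time: 32.52
tool_pos: [0.4349, 0.1036, 0.0903]
tcp_rot: [-2.269, -2.171, 0.003]
wrist_force: [-5.3, -2.6, 8.6]
width: 0.256
grip_force: 119.7
```

```bash
python3 -c "
from h import *
ft(3)"
```

```text
[ 0.4349  0.1036  0.0903 -5.4118 -2.5576  8.7085  0.0897  0.8204  0.3241]
```

jog_arm(increments=[[[0,0,-0.03,0,0,0,-1],[0,0,0,0,0,0,-1],[0,0,0,0,0,0,-1],[0,0,0,0,0,0,-1],[0,0,0,0,0,0,-1]]])

```text
time: 33.08
tool_pos: [0.4357, 0.1038, 0.0907]
tcp_rot: [2.271, 2.171, 0.001]
wrist_force: [-1.3, -0.4, 2.3]
width: 0.253
grip_force: 118.4
```

```bash
python3 -c "
from h import *
ft(3)
im,P=cam('wrist'); cv2.imwrite('pics/w16.png',im); heldfile(P); go([.4362,.1039,.0905],1.526)
im,P=cam('side'); heldfile(P)
"
```

```text
[ 0.4357  0.1038  0.0907 -1.5103 -0.8388  2.4509  0.0213  0.171   0.0562]
n 10614 z slope 0.0005 z@120 0.0537 xrange [0.0502 0.1147]
0.06 [-0.0141  0.0143] 0.08 [-0.0101  0.0087] 0.1 [-0.01    0.0087] 
TCP [0.4357 0.1038 0.0907] psi 1.526 q6 0.22 delta units [0.   0.02 0.01] turn units [ 0. -0. -0.]
n 309 z slope 0.0047 z@120 0.0542 xrange [0.0516 0.1994]
0.12 [-0.0072  0.0088] 0.14 [-0.0072  0.0107] 0.16 [-0.0144  0.0171] 0.18 [-0.0074  0.0102]
```

View pics/w16.png

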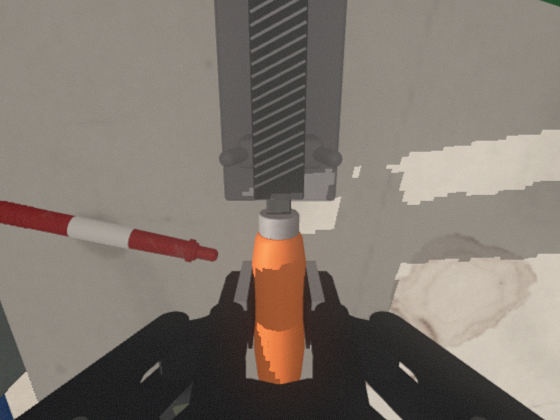

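jog_arm(increments=[[[0,0,0,0,0,0,-0.3],[0,0,0,0,0,0,-0.1],[0,0,0,0,0,0,0],[0,0,0,0,0,0,0],[0,0,0,0,0,0,0]]])

```text
time: 33.75
tool_pos: [0.4355, 0.1038, 0.0905]
tcp_rot: [2.271, 2.171, 0.0]
wrist_force: [0.0, -0.2, 0.4]
width: 0.497
grip_force: 0.0
```

jog_arm(increments=[[[0,0,-0.3,0,0,0,0],[0,0,-0.6,0,0,0,0],[0,0,-0.9,0,0,0,0],[0,0,-0.9,0,0,0,0],[0,0,-0.9,0,0,0,0]]])

```text
time: 34.17
tool_pos: [0.4351, 0.1037, 0.2002]
tcp_rot: [-2.271, -2.171, 0.0]
wrist_force: [0.4, 0.3, -0.4]
width: 0.498
grip_force: 0.0
```

jog_arm(increments=[[[0,0,-1,0,0,0,0],[0,0,-0.8,0,0,0,0],[0,0,0,0,0,0,0],[0,0,0,0,0,0,0],[0,0,0,0,0,0,0]]])

```text
time: 34.58
tool_pos: [0.4351, 0.1037, 0.2525]
tcp_rot: [-2.271, -2.171, 0.0]
wrist_force: [0.9, 0.3, -0.1]
width: 0.501
grip_force: 0.0
```

```bash
python3 -c "
from h import *
im,P=cam('wrist'); cv2.imwrite('pics/w17.png',im); np.savez('w17.npz',im=im,P=P)
h,r,b=filepose(P,im); print(r,np.percentile(b[:,2],[5,50,95]))
s=np.r_[h,b]
for y in np.arange(.06,.30,.04):
    k=s[abs(s[:,1]-y)<.006]
    if len(k)>20: print(y.round(2),np.percentile(k[:,0],[3,50,97]).round(4),np.percentile(k[:,2],[50,95]).round(4))
im,P=cam('side'); seated(P)
g=SEAT+.0745*BX; go([g[0],g[1],.2],1.266)"
```

```text
((434.71490478515625, 96.15322875976562), (77.49712371826172, 21.723609924316406), 88.12140655517578) [0.03575015 0.03700949 0.03829781]
0.06 [0.4248 0.4338 0.4424] [0.0443 0.046 ]
0.1 [0.4252 0.4347 0.4446] [0.0439 0.046 ]
0.14 [0.4282 0.4351 0.4416] [0.0401 0.0441]
0.18 [0.4291 0.4382 0.4475] [0.037  0.0381]
0.22 [0.4306 0.4399 0.4496] [0.037  0.0382]
0.26 [0.4258 0.441  0.4593] [0.0369 0.0391]
{'c': array([0.5862, 0.3589]), 'n': 314, 'res': 0.0009, 'ang': -0.404, 'angfit': 0.762, 'nh': 543, 'ext': 0.1345, 'rimz': 0.059} along bx -0.0037 lat 0.0012
TCP [0.4344 0.1036 0.2512] psi 1.526 q6 0.22 delta units [6.22 3.97 1.69] turn units [-0.02  0.01  2.48]
```

jog_arm(increments=[[[0.8,0.5,0,0,0,0,0],[0.9,0.58,0,0,0,0,0],[0.9,0.58,0,0,0,0,0],[0.9,0.58,0,0,0,0,0],[0.9,0.58,0,0,0,0,0]]])

```text
time: 35.1
tool_pos: [0.5257, 0.2327, 0.2505]
tcp_rot: [-2.27, -2.17, 0.005]
wrist_force: [0.8, 0.9, 0.5]
width: 0.499
grip_force: 0.0
```

jog_arm(increments=[[[0.9,0.58,0,0,0,0,0],[0.92,0.57,0,0,0,0,0],[0,0,0,0,0,0.82,0],[0,0,0,0,0,0.82,0],[0,0,0,0,0,0.84,0]]])

```text
time: 35.52
tool_pos: [0.5622, 0.2852, 0.2497]
tcp_rot: [-2.535, -1.854, 0.007]
wrist_force: [0.2, -0.2, 0.2]
width: 0.5
grip_force: 0.0
```

jog_arm(increments=[[[0,0,0.5,0,0,0,0],[0,0,0.5,0,0,0,0],[0,0,0.5,0,0,0,0],[0,0,0,0,0,0,0],[0,0,0,0,0,0,0]]])

```text
time: 35.93
tool_pos: [0.5614, 0.2842, 0.2048]
tcp_rot: [-2.532, -1.858, 0.009]
wrist_force: [0.7, 0.3, 1.0]
width: 0.5
grip_force: 0.0
```

```bash
cat >> h.py <<'E'
def scp(P,t,M,rr,L,base,ang):
    "scoop pose with handle points limited near expected angle"
    p=P.reshape(-1,3).copy(); a=np.arctan2(p[:,1]-t[1],p[:,0]-t[0]); d=np.hypot(p[:,0]-t[0],p[:,1]-t[1])
    bad=(d>rr+.005)&(abs(np.angle(np.exp(1j*(a-ang))))>.35); p[bad]=np.nan
    return scoop(p,t[0],t[1],rr,L,base=base)
E
python3 -c "
from h import *
im,P=cam('wrist'); cv2.imwrite('pics/w18.png',im); np.savez('w18.npz',im=im,P=P)
s,t,M=pose(); k=scp(P,SEAT,M,.042,.135,.011,-1.876); print(k); c=k['c'];a=-1.876
e=c-SEAT; print((e@BX).round(4),(e@[.954,-.2998]).round(4))
go([c[0]+.0745*np.cos(a),c[1]+.0745*np.sin(a),.1235],a+np.pi)"
```

```text
{'c': array([0.5847, 0.3559]), 'n': 3318, 'res': 0.0012, 'ang': -1.877, 'angfit': -1.881, 'nh': 2795, 'ext': 0.1344, 'rimz': 0.0615}
-0.0004 0.0007
TCP [0.5623 0.2845 0.2063] psi 1.266 q6 0.73 delta units [0.02 0.   2.76] turn units [-0.02  0.02  0.  ]
```

jog_arm(increments=[[[0.02,0,0.8,0,0,0,0],[0,0,0.8,0,0,0,0],[0,0,0.7,0,0,0,0],[0,0,0.4,0,0,0,0],[0,0,0.06,0,0,0,0]]])

```text
time: 36.4
tool_pos: [0.5617, 0.2848, 0.1225]
tcp_rot: [-2.532, -1.858, 0.006]
wrist_force: [-0.2, -0.2, -0.2]
width: 0.5
grip_force: 0.0
```

jog_arm(increments=[[[0,0,0,0,0,0,0],[0,0,0,0,0,0,-1],[0,0,0,0,0,0,-1],[0,0,0,0,0,0,-1],[0,0,0,0,0,0,-1]]], force=80)

```text
time: 36.82
tool_pos: [0.5642, 0.2859, 0.127]
tcp_rot: [2.532, 1.858, 0.005]
wrist_force: [-1.1, -1.2, 5.5]
width: 0.14
grip_force: 78.4
```

jog_arm(increments=[[[0,0,0,0,0,0,-1],[0,0,-0.3,0,0,0,-1],[0,0,-0.6,0,0,0,-1],[0,0,-0.9,0,0,0,-1],[0,0,-0.9,0,0,0,-1]]])

```text
time: 37.23
tool_pos: [0.5618, 0.2848, 0.2054]
tcp_rot: [-2.532, -1.858, 0.006]
wrist_force: [0.8, 0.5, -1.7]
width: 0.135
grip_force: 78.2
```

jog_arm(increments=[[[0,0,-0.9,0,0,0,-1],[0,0,-0.9,0,0,0,-1],[-0.5,0.07,0,0,0,0,-1],[-1,0.15,0,0,0,0,-1],[-1,0.15,0,0,0,0,-1]]])

```text
time: 37.65
tool_pos: [0.5506, 0.2099, 0.26]
tcp_rot: [2.53, 1.861, 0.0]
wrist_force: [0.5, -0.1, -2.3]
width: 0.139
grip_force: 78.2
```

jog_arm(increments=[[[-1,0.15,0,0,0,0,-1],[-1,0.15,0,0,0,0,-1],[-1,0.15,0,0,0,0,-1],[-1,0.15,0,0,0,0,-1],[-1,0.15,0,0,0,0,-1]]])

```text
time: 38.07
tool_pos: [0.526, 0.0588, 0.2588]
tcp_rot: [-2.532, -1.858, 0.003]
wrist_force: [0.5, -0.4, -1.8]
width: 0.134
grip_force: 78.2
```

jog_arm(increments=[[[-1,0.15,0,0,0,0,-1],[-1,0.15,0,0,0,0,-1],[-1,0.15,0,0,0,0,-1],[-1,0.15,0,0,0,0,-1],[-1,0.15,0,0,0,0,-1]]])

```text
time: 38.48
tool_pos: [0.5024, -0.0908, 0.2589]
tcp_rot: [-2.532, -1.858, 0.002]
wrist_force: [1.2, -0.2, -1.6]
width: 0.139
grip_force: 78.2
```

jog_arm(increments=[[[-1,0.15,0,0,0,0,-1],[-1,0.15,0,0,0,0,-1],[-1,0.15,0,0,0,0,-1],[-0.9,0.15,0,0,0,0,-1],[-0.5,0,0,0,0,0,-1]]])

```text
time: 38.9
tool_pos: [0.4801, -0.2233, 0.259]
tcp_rot: [2.534, 1.856, -0.002]
wrist_force: [0.3, 0.3, -2.4]
width: 0.14
grip_force: 78.2
```

jog_arm(increments=[[[0,0,0,0,0,0,-1],[0,0,0,0,0,0,-1],[0,0,0,0,0,0,-1],[0,0,0,0,0,0,-1],[0,0,0,0,0,0,-1]]])

```text
time: 39.32
tool_pos: [0.4816, -0.2195, 0.2596]
tcp_rot: [-2.531, -1.86, 0.0]
wrist_force: [-0.6, 1.0, -1.8]
width: 0.139
grip_force: 78.2
```

```bash
cat >> h.py <<'E'
TRAY=np.array([.5034,-.1497])
E
python3 -c "
from h import *
im,P=cam('wrist'); cv2.imwrite('pics/w19.png',im)
s,t,M=pose(); c=t[:2]+.0745*M[:2,0]; k=scp(P,c,M,.042,.135,t[2]-.1128,-1.876); print(k,s['width'],s['wrist_force'])
off=k['c']-t[:2]; go([*(TRAY-off),.1145],1.266)"
```

```text
{'c': array([ 0.5025, -0.1499]), 'n': 7327, 'res': 0.0011, 'ang': -1.871, 'angfit': -1.869, 'nh': 5948, 'ext': 0.1161, 'rimz': 0.1932} 0.13580879972263207 [-0.18783505 -0.03063638 -1.65070534]
TCP [ 0.4817 -0.2195  0.2597] psi 1.267 q6 -0.17 delta units [0.01 0.03 4.84] turn units [-0.   -0.    0.01]
```

jog_arm(increments=[[[0.01,0.03,0.8,0,0,0,-1],[0,0,0.9,0,0,0,-1],[0,0,0.9,0,0,0,-1],[0,0,0.8,0,0,0,-1],[0,0,0.6,0,0,0,-1]]])

```text
time: 39.78
tool_pos: [0.4818, -0.2192, 0.1376]
tcp_rot: [-2.53, -1.859, 0.002]
wrist_force: [0.0, -0.6, -2.3]
width: 0.137
grip_force: 78.2
```

jog_arm(increments=[[[0,0,0.3,0,0,0,-1],[0,0,0.1,0,0,0,-1],[0,0,0,0,0,0,-1],[0,0,0,0,0,0,-1],[0,0,0,0,0,0,-1]]])

```text
time: 40.2
tool_pos: [0.4838, -0.2209, 0.1295]
tcp_rot: [2.53, 1.857, 0.002]
wrist_force: [0.6, 0.1, -2.6]
width: 0.14
grip_force: 78.2
```

jog_arm(increments=[[[0,0,0.1,0,0,0,-1],[0,0,0.1,0,0,0,-1],[0,0,0.06,0,0,0,-1],[0,0,0,0,0,0,-1],[0,0,0,0,0,0,-1]]])

```text
time: 40.62
tool_pos: [0.4823, -0.2204, 0.1198]
tcp_rot: [-2.533, -1.858, 0.0]
wrist_force: [0.3, 0.5, -1.5]
width: 0.139
grip_force: 78.2
```

```bash
python3 -c "
from h import *
ft(2)
im,P=cam('wrist')
s,t,M=pose(); c=t[:2]+.0745*M[:2,0]; print(t, scp(P,c,M,.042,.135,t[2]-.1128,-1.876))"
```

```text
[ 0.4824 -0.2205  0.1199  0.1965  0.1206 -1.9006 -0.1008  0.0596  0.0108]
[ 0.48254344 -0.22049431  0.12002989] {'c': array([ 0.5035, -0.1509]), 'n': 7336, 'res': 0.0011, 'ang': -1.872, 'angfit': -1.87, 'nh': 5944, 'ext': 0.1163, 'rimz': 0.0536}
```

jog_arm(increments=[[[0,0,0.03,0,0,0,-1],[0,0,0.03,0,0,0,-1],[0,0,0,0,0,0,-1],[0,0,0,0,0,0,-0.4],[0,0,0,0,0,0,0]]])

```text
time: 41.18
tool_pos: [0.4828, -0.2205, 0.1184]
tcp_rot: [2.533, 1.858, 0.001]
wrist_force: [-0.2, 0.1, 0.4]
width: 0.411
grip_force: 0.0
```

jog_arm(increments=[[[0,0,0,0,0,0,0],[0,0,0,0,0,0,0],[0,0,-0.5,0,0,0,0],[0,0,-0.9,0,0,0,0],[0,0,-0.9,0,0,0,0]]])

```text
time: 41.6
tool_pos: [0.4815, -0.2199, 0.1867]
tcp_rot: [-2.53, -1.857, 0.002]
wrist_force: [0.7, -0.2, -0.2]
width: 0.497
grip_force: 0.0
```

jog_arm(increments=[[[0,0,-0.9,0,0,0,0],[0,0,-0.9,0,0,0,0],[0,0,-0.9,0,0,0,0],[0.5,0.03,0,0,0,0,0],[1,0.05,0,0,0,0,0]]])

```text
time: 42.02
tool_pos: [0.4994, -0.1804, 0.2715]
tcp_rot: [2.531, 1.851, 0.003]
wrist_force: [0.3, 0.7, -0.3]
width: 0.499
grip_force: 0.0
```

jog_arm(increments=[[[1,0.05,0,0,0,0,0],[1,0.05,0,0,0,0,0],[1,0.05,0,0,0,0,0],[1,0.05,0,0,0,0,0],[1,0.05,0,0,0,0,0]]])

```text
time: 42.43
tool_pos: [0.5507, -0.036, 0.2683]
tcp_rot: [2.533, 1.858, 0.0]
wrist_force: [0.4, -0.7, 0.1]
width: 0.495
grip_force: 0.0
```

jog_arm(increments=[[[1,0.05,0,0,0,0,0],[1,0.05,0,0,0,0,0],[1,0.05,0,0,0,0,0],[1,0.05,0,0,0,0,0],[0.9,0.05,0,0,0,0,0]]])

```text
time: 42.85
tool_pos: [0.6021, 0.1024, 0.2682]
tcp_rot: [-2.532, -1.859, -0.0]
wrist_force: [0.1, -0.7, 0.4]
width: 0.498
grip_force: 0.0
```

jog_arm(increments=[[[0,0,0,0,0,0,0],[0,0,0,0,0,0,0],[0,0,0,0,0,0,0],[0,0,0,0,0,0,0],[0,0,0,0,0,0,0]]])

```text
time: 43.27
tool_pos: [0.6014, 0.0995, 0.2681]
tcp_rot: [2.534, 1.857, -0.001]
wrist_force: [0.4, -0.4, 0.2]
width: 0.497
grip_force: 0.0
```

```bash
python3 - <<'E'
from h import *
im,P=cam('wrist'); cv2.imwrite('pics/w20.png',im); np.savez('w20.npz',im=im,P=P)
s,t,M=pose(); print(t)
for n in ['scene','side']:
    i2,P2=cam(n); np.savez(n+'20.npz',im=i2,P=P2)
    print('big',n,scp(P2,TRAY,M,.042,.135,.002,-1.876))
for nm,c,r,L,a in [('med',(.682,.104),.0355,.125,1.764),('small',(.675,-.046),.029,.122,1.763)]:
    k=scp(P,c,M,r,L,0,a); print(nm,k)
E
```

```text
[0.60149219 0.09948101 0.26822915]
big scene {'c': array([ 0.5015, -0.1499]), 'n': 190, 'res': 0.0008, 'ang': -1.877, 'angfit': -1.867, 'nh': 226, 'ext': 0.1353, 'rimz': 0.0505}
big side {'c': array([ 0.5055, -0.1478]), 'n': 171, 'res': 0.0011, 'ang': -1.875, 'angfit': -1.853, 'nh': 93, 'ext': 0.137, 'rimz': 0.0497}
med {'c': array([0.6818, 0.1035]), 'n': 1084, 'res': 0.0009, 'ang': 1.775, 'angfit': 1.776, 'nh': 2006, 'ext': 0.1243, 'rimz': 0.0497}
small {'c': array([ 0.679 , -0.0349]), 'n': 146, 'res': 0.0018, 'ang': 1.575, 'angfit': 1.729, 'nh': 1282, 'ext': 0.1267, 'rimz': 0.0491}
```

View pics/w20.png

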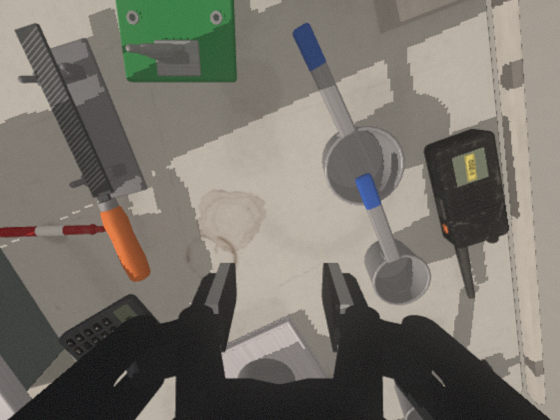

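```bash
python3 - <<'E'
from h import *
w=np.load('w20.npz'); P,im=w['P'],w['im']
hsv=cv2.cvtColor(im,cv2.COLOR_BGR2HSV); b=(hsv[...,0]>100)&(hsv[...,0]<128)&(hsv[...,1]>120)
n,l,s,c=cv2.connectedComponentsWithStats(b.astype(np.uint8))
for i in range(1,n):
    if s[i,4]>100:
        q=P[l==i]; print('blue',s[i,4],c[i].round(),np.nanmean(q,0).round(4),np.nanmin(q,0).round(3),np.nanmax(q,0).round(3))
u,v=400,272
print(P[278,430],P[290,425],P[250,375])
for n in ['wrist20','scene20','side20']:
    n=n.replace('wrist','w'); Q=np.load(n+'.npz')['P']
    for c0 in [(.672,-.02),(.678,-.035),(.676,-.028)]:
        k=scp(Q,c0,None,.029,.122,0,1.75); print(n,c0,k['c'],k['n'],k['res'],k['ang'],k['angfit'],k['nh'])
    print('tiny',scp(Q,(.684,-.215),None,.0225,.118,0,1.48))
E
```

```text
blue 758 [309.  46.] [0.66   0.2106 0.0644] [0.651 0.195 0.061] [0.669 0.226 0.067]
blue 530 [368. 191.] [0.678  0.0854 0.065 ] [0.67  0.068 0.061] [0.686 0.1   0.068]
[ 0.72096971 -0.02738862  0.05082215] [ 0.71376884 -0.03948798  0.05118789] [0.68016459 0.00167885 0.01772817]
w20 (0.672, -0.02) [ 0.6725 -0.0232] 139 0.0017 1.546 1.817 1145
w20 (0.678, -0.035) [ 0.6928 -0.0207] 540 0.0007 1.738 1.791 1502
w20 (0.676, -0.028) [ 0.6928 -0.0206] 487 0.0007 1.745 1.784 1379h.py:54: RuntimeWarning: Mean of empty slice.
  m=h[:,:2].mean(0)-c;
  ret = um.true_divide(
h.py:55: RuntimeWarning: Mean of empty slice.
  u=np.linalg.svd(h[:,:2]-h[:,:2].mean(0))[2][0]; u*=np.sign(u@m)
Traceback (most recent call last):
  File "h.py", line 92, in scp
    return scoop(p,t[0],t[1],rr,L,base=base)
  File "h.py", line 56, in scoop
    return dict(c=c.round(4),n=len(k),res=round(float(np.median(abs(f.fun))),4),ang=round(float(np.arctan2(m[1],m[0])),3),angfit=round(float(np.arctan2(u[1],u[0])),3),nh=len(h),ext=round(float(np.percentile((h[:,:2]-c)@u,99.5)),4), rimz=round(float(np.median(k[:,2])),4))
                                                                                                                                                                                                 ~~~~~~~~~~~~~^^^^^^^^^^^^^^^^^^^^
IndexError: index -1 is out of bounds for axis 0 with size 0
```

jog_arm(increments=[[[0.7,0.3,0,0,0,0,0],[0.8,0.35,0,0,0,0,0],[0.8,0.35,0,0,0,0,0],[0.8,0.3,0,0,0,0,0],[0,0,0.3,0,0,-0.97,0]]])

```text
time: 43.83
tool_pos: [0.6702, 0.1806, 0.2615]
tcp_rot: [2.432, 1.986, 0.011]
wrist_force: [0.4, -0.6, 0.5]
width: 0.498
grip_force: 0.0
```

jog_arm(increments=[[[0,0,0.4,0,0,-0.97,0],[0,0,0.4,0,0,-0.97,0],[0,0,0.4,0,0,-0.98,0],[0,0,0.4,0,0,-0.98,0],[0,0,0.3,0,0,0,0]]])

```text
time: 44.25
tool_pos: [0.6665, 0.177, 0.2009]
tcp_rot: [-1.979, -2.439, 0.002]
wrist_force: [-0.5, -1.0, 0.3]
width: 0.5
grip_force: 0.0
```

jog_arm(increments=[[[0,0,0,0,0,0,0],[0,0,0,0,0,0,0],[0,0,0,0,0,0,0],[0,0,0,0,0,0,0],[0,0,0,0,0,0,0]]])

```text
time: 44.67
tool_pos: [0.6674, 0.1776, 0.2034]
tcp_rot: [1.982, 2.436, 0.002]
wrist_force: [0.1, -0.6, -0.4]
width: 0.504
grip_force: 0.0
```

```bash
cat >> h.py <<'E'
def hdl(P,t,M,zc):
    "handle near the grasp in tool coords: y centre and slope"
    q=(P.reshape(-1,3)-t)@M; m=(abs(q[:,1])<.02)&(q[:,0]>.012)&(q[:,0]<.06)&(abs(t[2]-q[:,2]-zc)<.014); b=q[m]
    for x in np.arange(.015,.06,.01):
        y=b[abs(b[:,0]-x)<.004]
        if len(y)>20: print(x.round(3),np.percentile(y[:,1],[4,96]).round(4),(t[2]-np.median(y[:,2])).round(4),end=' | ')
    print('end x',np.percentile(b[:,0],99.8).round(4) if len(b) else None)
E
python3 - <<'E'
from h import *
im,P=cam('wrist'); s,t,M=pose(); hdl(P,t,M,.062); cv2.imwrite('pics/w21.png',im)
print(t,s['width']); go([.6666,.1764,.1106],1.776)
E
```

```text
0.015 [-0.007  0.006] 0.0622 | 0.025 [-0.0076  0.0066] 0.0635 | 0.035 [-0.0074  0.0065] 0.0646 | 0.045 [-0.0067  0.0058] 0.0656 | end x 0.0495
[0.66733678 0.17767086 0.20325177] 0.5016750428425056
TCP [0.6673 0.1777 0.2033] psi 1.775 q6 0.02 delta units [-0.04 -0.04  3.09] turn units [ 0.02 -0.   -0.01]
```

jog_arm(increments=[[[-0.04,-0.04,0.8,0,0,0,0],[0,0,0.8,0,0,0,0],[0,0,0.8,0,0,0,0],[0,0,0.5,0,0,0,0],[0,0,0.19,0,0,0,0]]])

```text
time: 45.13
tool_pos: [0.6641, 0.1758, 0.1064]
tcp_rot: [-1.981, -2.435, 0.006]
wrist_force: [-0.0, 0.3, -1.0]
width: 0.5
grip_force: 0.0
```

jog_arm(increments=[[[0,0,0,0,0,0,0],[0,0,0,0,0,0,0],[0,0,0,0,0,0,-1],[0,0,0,0,0,0,-1],[0,0,0,0,0,0,-1]]], force=80)

```text
time: 45.55
tool_pos: [0.6672, 0.1765, 0.1115]
tcp_rot: [1.981, 2.436, 0.004]
wrist_force: [0.3, 1.8, 2.1]
width: 0.147
grip_force: 77.9
```

jog_arm(increments=[[[0,0,0,0,0,0,-1],[0,0,0,0,0,0,-1],[0,0,0,0,0,0,-1],[0,0,0,0,0,0,-1],[0,0,0,0,0,0,-1]]])

```text
time: 45.97
tool_pos: [0.6671, 0.1768, 0.1112]
tcp_rot: [1.981, 2.436, 0.004]
wrist_force: [0.5, 2.0, 6.8]
width: 0.141
grip_force: 78.3
```

```bash
python3 -c "
from h import *
ft(3)
im,P=cam('wrist'); s,t,M=pose(); hdl(P,t,M,.062)"
```

```text
[ 0.6671  0.1768  0.1112  0.5319  1.6255  5.7486  0.1599 -0.1118  0.0445]
0.015 [-0.0071  0.0058] 0.0614 | 0.025 [-0.0072  0.0058] 0.0626 | 0.035 [-0.0073  0.0061] 0.0636 | 0.045 [-0.0072  0.0058] 0.0647 | 0.055 [-0.0049  0.0036] 0.0613 | end x 0.0513
```

jog_arm(increments=[[[0,0,-0.05,0,0,0,-1],[0,0,-0.03,0,0,0,-1],[0.05,0,0,0,0,0,-1],[0.1,0,0,0,0,0,-1],[0.15,0,0,0,0,0,-1]]])

```text
time: 46.58
tool_pos: [0.6637, 0.1845, 0.1114]
tcp_rot: [-1.983, -2.436, 0.002]
wrist_force: [1.1, -2.2, 1.0]
width: 0.145
grip_force: 78.1
```

jog_arm(increments=[[[0.2,0,0,0,0,0,-1],[0.2,0,0,0,0,0,-1],[0.2,0,0,0,0,0,-1],[0.2,0,0,0,0,0,-1],[0.2,0,0,0,0,0,-1]]])

```text
time: 47.0
tool_pos: [0.6576, 0.2152, 0.1117]
tcp_rot: [-1.982, -2.437, 0.0]
wrist_force: [-0.0, -1.7, 0.2]
width: 0.145
grip_force: 78.1
```

jog_arm(increments=[[[0.15,0,0,0,0,0,-1],[0.1,0,0,0,0,0,-1],[0.05,0,0,0,0,0,-1],[0,0,0,0,0,0,-1],[0,0,0,0,0,0,-1]]])

```text
time: 47.42
tool_pos: [0.656, 0.2235, 0.1119]
tcp_rot: [-1.982, -2.437, -0.0]
wrist_force: [-0.8, 1.2, 0.4]
width: 0.141
grip_force: 78.0
```

```bash
python3 - <<'E'
from h import *
ft(2)
s,t,M=pose(); c=t[:2]-.0745*M[:2,0]; print('med cup',c)
for n in ['scene','side']:
    im,P=cam(n); cv2.imwrite(f'pics/{n}22.png',im)
    for c0,r in [((.6928,-.0206),.029),((.684,-.215),.0225)]:
        try: print(n,scp(P,c0,None,r,.12,0,1.7))
        except Exception as e: print('x')
E
```

```text
[ 0.6561  0.2233  0.1119 -0.0326  0.5861  0.1304  0.1183  0.0619  0.0314]
med cup [0.67130634 0.15023239]
scene {'c': array([ 0.6913, -0.02  ]), 'n': 120, 'res': 0.0009, 'ang': 1.728, 'angfit': 1.7, 'nh': 134, 'ext': 0.1206, 'rimz': 0.0485}
scene {'c': array([ 0.6819, -0.2145]), 'n': 121, 'res': 0.0009, 'ang': 1.499, 'angfit': 1.476, 'nh': 175, 'ext': 0.1182, 'rimz': 0.048}
x
xh.py:54: RuntimeWarning: Mean of empty slice.
  m=h[:,:2].mean(0)-c;
  ret = um.true_divide(
h.py:55: RuntimeWarning: Mean of empty slice.
  u=np.linalg.svd(h[:,:2]-h[:,:2].mean(0))[2][0]; u*=np.sign(u@m)
  return _methods._mean(a, axis=axis, dtype=dtype,
  ret = ret.dtype.type(ret / rcount)
```

jog_arm(increments=[[[0,0,-0.5,0,0,0,-1],[0,0,-0.9,0,0,0,-1],[0,0,-1,0,0,0,-1],[0,0,-1,0,0,0,-1],[0,0,-1,0,0,0,-1]]])

```text
time: 48.03
tool_pos: [0.6559, 0.2227, 0.2459]
tcp_rot: [-1.983, -2.437, 0.001]
wrist_force: [0.8, -0.0, -1.7]
width: 0.144
grip_force: 78.1
```

jog_arm(increments=[[[0,0,-1,0,0,0,-1],[-0.5,-0.35,0,0,0,0,-1],[-1,-0.7,0,0,0,0,-1],[-1,-0.7,0,0,0,0,-1],[-1,-0.7,0,0,0,0,-1]]])

```text
time: 48.45
tool_pos: [0.6048, 0.1043, 0.2751]
tcp_rot: [1.98, 2.438, 0.001]
wrist_force: [0.5, -1.8, -1.3]
width: 0.143
grip_force: 78.1
```

jog_arm(increments=[[[-1,-0.7,0,0,0,0,-1],[-1,-0.7,0,0,0,0,-1],[-1,-0.7,0,0,0,0,-1],[-1,-0.7,0,0,0,0,-1],[-1,-0.7,0,0,0,0,-1]]])

```text
time: 48.87
tool_pos: [0.5321, -0.0645, 0.2749]
tcp_rot: [1.982, 2.437, 0.0]
wrist_force: [0.8, -0.1, -1.4]
width: 0.143
grip_force: 78.2
```

jog_arm(increments=[[[-0.5,-0.34,0,0,0,0,-1],[0,0,0,0,0,1,-1],[0,0,0,0,0,1,-1],[0,0,0,0,0,1,-1],[0,0,0,0,0,1,-1]]])

```text
time: 49.28
tool_pos: [0.526, -0.0802, 0.2749]
tcp_rot: [2.451, 1.964, 0.001]
wrist_force: [0.5, 0.6, -1.5]
width: 0.142
grip_force: 78.2
```

jog_arm(increments=[[[0,0,0,0,0,0.86,-1],[0,0,0,0,0,0,-1],[0,0,0,0,0,0,-1],[0,0,0,0,0,0,-1],[0,0,0,0,0,0,-1]]])

```text
time: 49.7
tool_pos: [0.5264, -0.0797, 0.2742]
tcp_rot: [2.53, 1.862, 0.0]
wrist_force: [-0.4, 0.2, -0.9]
width: 0.143
grip_force: 78.2
```

```bash
python3 - <<'E'
from h import *
im,P=cam('wrist'); s,t,M=pose(); hdl(P,t,M,.062); cv2.imwrite('pics/w23.png',im)
go([.5259,-.0789,.1172],1.266); c=t[:2]-.0745*M[:2,0]
for n in ['scene','side']:
    im,P=cam(n); cv2.imwrite(f'pics/{n}23.png',im)
    p=P.reshape(-1,3); m=(np.hypot(p[:,0]-c[0],p[:,1]-c[1])<.05)&(abs(p[:,2]-(t[2]-.0612))<.02); print(n,m.sum(),'maxz exp',t[2]-.0612,np.percentile(p[m,2],[50,95]) if m.sum() else '')
    print(scp(P,c,None,.0355,.125,t[2]-.1112,1.266)['c'],c)
    try: print('big',scp(P,TRAY,None,.042,.135,.003,-1.876))
    except Exception: print('x')
E
```

```text
end x None
TCP [ 0.5264 -0.0796  0.2741] psi 1.268 q6 0.11 delta units [ 0.02 -0.02  5.23] turn units [0.   0.   0.02]
scene 533 maxz exp 0.21292445149308273 [0.20688737 0.21881988]
[ 0.5018 -0.1502] [ 0.50419755 -0.15075812]
big {'c': array([ 0.5016, -0.1497]), 'n': 226, 'res': 0.0009, 'ang': -1.877, 'angfit': -1.868, 'nh': 230, 'ext': 0.1353, 'rimz': 0.0524}
side 148 maxz exp 0.21292445149308273 [0.2045377  0.21195813]
[ 0.5064 -0.1469] [ 0.50419755 -0.15075812]
big {'c': array([ 0.5057, -0.1476]), 'n': 151, 'res': 0.0015, 'ang': -1.879, 'angfit': -1.861, 'nh': 93, 'ext': 0.1388, 'rimz': 0.0498}
```

jog_arm(increments=[[[0,0,0.6,0,0,0.02,-1],[0,0,0.8,0,0,0,-1],[0,0,0.8,0,0,0,-1],[0,0,0.7,0,0,0,-1],[0,0,0.4,0,0,0,-1]]])

```text
time: 50.27
tool_pos: [0.5249, -0.0793, 0.1721]
tcp_rot: [-2.531, -1.856, 0.004]
wrist_force: [-0.9, 0.0, -1.9]
width: 0.144
grip_force: 78.2
```

jog_arm(increments=[[[0,0,0,0,0,0,-1],[0,0,0.3,0,0,0,-1],[0,0,0.3,0,0,0,-1],[0,0,0.3,0,0,0,-1],[0,0,0.3,0,0,0,-1]]])

```text
time: 50.68
tool_pos: [0.5271, -0.0798, 0.139]
tcp_rot: [2.533, 1.856, 0.002]
wrist_force: [0.5, 0.2, -1.6]
width: 0.142
grip_force: 78.2
```

jog_arm(increments=[[[0,0,0.3,0,0,0,-1],[0,0,0.2,0,0,0,-1],[0,0,0.1,0,0,0,-1],[0,0,0.05,0,0,0,-1],[0,0,0,0,0,0,-1]]])

```text
time: 51.1
tool_pos: [0.5263, -0.0796, 0.119]
tcp_rot: [-2.534, -1.857, 0.001]
wrist_force: [0.5, -0.5, -1.1]
width: 0.146
grip_force: 78.2
```

```bash
python3 -c "
from h import *
ft(3)
go([.5259,-.0789,.1172],1.266)"
```

```text
[ 0.5267 -0.0797  0.1197  0.6503  0.3985 -1.5339  0.0896 -0.0449 -0.0229]
TCP [ 0.5268 -0.0797  0.1199] psi 1.265 q6 0.11 delta units [ 0.02 -0.04  0.09] turn units [ 0.01 -0.   -0.01]
```

Seat it gently, then release and lift.

jog_arm(increments=[[[0,0,0.04,0,0,0,-1],[0,0,0.03,0,0,0,-1],[0,0,0.02,0,0,0,-1],[0,0,0.02,0,0,0,-1],[0,0,0,0,0,0,-1]]])

```text
time: 51.67
tool_pos: [0.5273, -0.0794, 0.1173]
tcp_rot: [2.533, 1.857, 0.002]
wrist_force: [-1.1, 2.7, 6.3]
width: 0.14
grip_force: 79.1
```

jog_arm(increments=[[[0,0,0,0,0,0,-0.4],[0,0,0,0,0,0,0],[0,0,0,0,0,0,0],[0,0,0,0,0,0,0],[0,0,-0.4,0,0,0,0]]])

```text
time: 52.08
tool_pos: [0.5244, -0.0793, 0.126]
tcp_rot: [-2.531, -1.855, 0.006]
wrist_force: [0.2, 0.7, -1.7]
width: 0.496
grip_force: 0.0
```

jog_arm(increments=[[[0,0,-0.9,0,0,0,0],[0,0,-0.9,0,0,0,0],[0,0,-0.9,0,0,0,0],[0,0,-0.9,0,0,0,0],[0,0,-0.9,0,0,0,0]]])

```text
time: 52.5
tool_pos: [0.5262, -0.0797, 0.2653]
tcp_rot: [2.534, 1.857, 0.0]
wrist_force: [0.7, -0.6, 0.7]
width: 0.5
grip_force: 0.0
```

```bash
python3 - <<'E'
from h import *
for n in ['scene','side']:
    im,P=cam(n); print(n,'big',scp(P,TRAY,None,.042,.135,.003,-1.876)['c'])
    try: print('med',scp(P,TRAY,None,.0355,.125,.006,1.266))
    except Exception: print('x')
# small: grip
c=np.array([.6928,-.0206]);a=1.72; g=c+.0745*np.array([np.cos(a),np.sin(a)]); go([*g,.25],a)
E
```

```text
scene big [ 0.502  -0.1497]
med {'c': array([ 0.5023, -0.15  ]), 'n': 206, 'res': 0.001, 'ang': 1.277, 'angfit': 1.268, 'nh': 162, 'ext': 0.125, 'rimz': 0.0551}
side big [ 0.5051 -0.1454]
med {'c': array([ 0.5064, -0.1481]), 'n': 123, 'res': 0.0013, 'ang': 1.291, 'angfit': 1.22, 'nh': 98, 'ext': 0.129, 'rimz': 0.0528}
TCP [ 0.5294 -0.0803  0.2699] psi 1.265 q6 0.11 delta units [5.77 3.49 0.71] turn units [ 0.11  0.01 -4.35]
```

jog_arm(increments=[[[0.7,0.4,0,0,0,0,0],[0.95,0.58,0,0,0,0,0],[0.95,0.58,0,0,0,0,0],[0.95,0.58,0,0,0,0,0],[0.95,0.58,0,0,0,0,0]]])

```text
time: 53.02
tool_pos: [0.6454, 0.0255, 0.2627]
tcp_rot: [-2.534, -1.857, 0.001]
wrist_force: [0.3, -0.3, 0.1]
width: 0.5
grip_force: 0.0
```

jog_arm(increments=[[[0.9,0.55,0,0,0,0,0],[0.4,0.2,0.3,0,0,-0.9,0],[0,0,0.5,0,0,-0.9,0],[0,0,0.5,0,0,-0.9,0],[0,0,0.5,0,0,-0.9,0]]])

```text
time: 53.43
tool_pos: [0.678, 0.0555, 0.2079]
tcp_rot: [-2.134, -2.305, 0.001]
wrist_force: [0.4, -0.2, -0.2]
width: 0.497
grip_force: 0.0
```

jog_arm(increments=[[[0,0,0.3,0,0,-0.75,0],[0,0,0,0,0,0,0],[0,0,0,0,0,0,0],[0,0,0,0,0,0,0],[0,0,0,0,0,0,0]]])

```text
time: 53.85
tool_pos: [0.6787, 0.0549, 0.2014]
tcp_rot: [2.05, 2.379, 0.002]
wrist_force: [0.2, 1.0, 0.4]
width: 0.498
grip_force: 0.0
```

```bash
python3 - <<'E'
from h import *
im,P=cam('wrist'); s,t,M=pose(); hdl(P,t,M,.062); cv2.imwrite('pics/w24.png',im)
c=np.array([.6928,-.0206]);a=1.72; g=c+.0745*np.array([np.cos(a),np.sin(a)]); go([*g,.1115],a)
E
```

```text
0.015 [-0.0031  0.0105] 0.0633 | 0.025 [-0.003   0.0106] 0.0644 | 0.035 [-0.0029  0.0108] 0.0656 | 0.045 [-0.0023  0.0106] 0.0655 | end x 0.0451
TCP [0.6787 0.0549 0.2015] psi 1.719 q6 -0.10 delta units [-0.08  0.08  3.  ] turn units [ 0.02  0.   -0.01]
```

jog_arm(increments=[[[-0.06,0.12,0.8,0,0,0,0],[0,0,0.8,0,0,0,0],[0,0,0.8,0,0,0,0],[0,0,0.4,0,0,0,0],[0,0,0.2,0,0,0,0]]])

```text
time: 54.32
tool_pos: [0.6806, 0.0536, 0.108]
tcp_rot: [-2.048, -2.379, 0.004]
wrist_force: [-0.7, 0.3, -0.5]
width: 0.5
grip_force: 0.0
```

jog_arm(increments=[[[0,0,0,0,0,0,0],[0,0,0,0,0,0,0],[0,0,0,0,0,0,-1],[0,0,0,0,0,0,-1],[0,0,0,0,0,0,-1]]], force=80)

```text
time: 54.73
tool_pos: [0.6829, 0.0539, 0.1119]
tcp_rot: [2.048, 2.38, 0.003]
wrist_force: [0.5, -0.2, 3.1]
width: 0.141
grip_force: 77.9
```

jog_arm(increments=[[[0,0,0,0,0,0,-1],[0,0,0,0,0,0,-1],[0,0,0,0,0,0,-1],[0,0,0,0,0,0,-1],[0,0,0,0,0,0,-1]]])

```text
time: 55.15
tool_pos: [0.6829, 0.0541, 0.1116]
tcp_rot: [2.048, 2.38, 0.003]
wrist_force: [-0.7, 2.1, 5.6]
width: 0.143
grip_force: 78.2
```

```bash
python3 - <<'E'
from h import *
ft(2)
im,P=cam('wrist'); s,t,M=pose(); hdl(P,t,M,.062); print(s['width'],s['grip_force'])
E
```

```text
[ 0.6829  0.0542  0.1115 -0.0433  2.2991  6.0682  0.1851  0.0168  0.0179]
0.015 [-0.007  0.006] 0.0621 | 0.025 [-0.0071  0.0062] 0.0632 | 0.035 [-0.007   0.0063] 0.0643 | 0.045 [-0.0066  0.0059] 0.0645 | end x 0.0473
0.14481767803512194 78.20886969566345
```

jog_arm(increments=[[[0,0,-0.5,0,0,0,-1],[0,0,-0.9,0,0,0,-1],[0,0,-1,0,0,0,-1],[0,0,-1,0,0,0,-1],[0,0,-1,0,0,0,-1]]])

```text
time: 55.72
tool_pos: [0.681, 0.0535, 0.2431]
tcp_rot: [-2.048, -2.38, 0.002]
wrist_force: [1.2, -0.5, -1.4]
width: 0.143
grip_force: 78.1
```

jog_arm(increments=[[[0,0,-1,0,0,0,-1],[-0.23,-0.47,0,0,0,0,-1],[-0.48,-0.92,0,0,0,0,-1],[-0.48,-0.92,0,0,0,0,-1],[-0.48,-0.92,0,0,0,0,-1]]])

```text
time: 56.13
tool_pos: [0.592, -0.0108, 0.2722]
tcp_rot: [-2.048, -2.382, 0.001]
wrist_force: [0.1, -0.1, -0.4]
width: 0.142
grip_force: 78.2
```

jog_arm(increments=[[[-0.48,-0.92,0,0,0,0,-1],[-0.48,-0.92,0,0,0,0,-1],[-0.48,-0.92,0,0,0,0,-1],[-0.48,-0.92,0,0,0,0,-1],[-0.48,-0.92,0,0,0,0,-1]]])

```text
time: 56.55
tool_pos: [0.4658, -0.1027, 0.272]
tcp_rot: [-2.048, -2.381, 0.001]
wrist_force: [0.0, -1.0, -1.6]
width: 0.14
grip_force: 78.2
```

jog_arm(increments=[[[-0.48,-0.92,0,0,0,0,-1],[-0.2,-0.37,0,0,0,-0.6,-1],[0,0,0,0,0,-1,-1],[0,0,0,0,0,-1,-1],[0,0,0,0,0,-1,-1]]])

```text
time: 56.97
tool_pos: [0.4315, -0.1283, 0.2722]
tcp_rot: [-1.561, -2.726, 0.001]
wrist_force: [-0.1, 0.4, -1.4]
width: 0.143
grip_force: 78.3
```

jog_arm(increments=[[[0,0,0,0,0,-1,-1],[0,0,0,0,0,-1,-1],[0,0,0,0,0,-1,-1],[0,0,0,0,0,-1,-1],[0,0,0,0,0,-1,-1]]])

```text
time: 57.38
tool_pos: [0.4318, -0.128, 0.272]
tcp_rot: [-0.8, -3.037, 0.0]
wrist_force: [0.8, -0.8, -2.1]
width: 0.141
grip_force: 78.3
```

jog_arm(increments=[[[0,0,0,0,0,-1,-1],[0,0,0,0,0,-1,-1],[0,0,0,0,0,0,-1],[0,0,0,0,0,0,-1],[0,0,0,0,0,0,-1]]])

```text
time: 57.8
tool_pos: [0.4323, -0.128, 0.2721]
tcp_rot: [-0.491, -3.103, 0.0]
wrist_force: [-0.0, 0.0, -1.5]
width: 0.142
grip_force: 78.2
```

jog_arm(increments=[[[0,0,0,0,0,0,-1],[0,0,0,0,0,0,-1],[0,0,0,0,0,0,-1],[0,0,0,0,0,0,-1],[0,0,0,0,0,0,-1]]])

```text
time: 58.22
tool_pos: [0.4326, -0.128, 0.272]
tcp_rot: [-0.487, -3.103, 0.0]
wrist_force: [-0.0, -0.2, -0.7]
width: 0.148
grip_force: 78.2
```

```bash
cat >> h.py <<'E'
def nest(c0,r,L,zoff,a,rout,Lo,zo,ao):
    s,t,M=pose(); c=t[:2]-.0747*M[:2,0]; print('held cup expected',c.round(4))
    for n in ['scene','side']:
        im,P=cam(n)
        try: print(n,'held',scp(P,c,None,r,L,t[2]-zoff,a))
        except Exception: print(n,'held x')
        try: print(n,'outer',scp(P,c0,None,rout,Lo,zo,ao))
        except Exception: print(n,'outer x')
E
python3 - <<'E' 2>/dev/null
from h import *
C=np.array([.5045,-.1502]); a=2.83; s,t,M=pose(); ft(2)
go([*(C+.0747*np.array([np.cos(a),np.sin(a)])),.1205],a)
nest(C,.029,.122,.1115,a,.0355,.125,.006,1.266)
E
```

```text
[ 0.4326 -0.128   0.2721  0.2414 -0.2274 -1.361   0.0425  0.0961  0.0248]
TCP [ 0.4326 -0.128   0.2721] psi 2.830 q6 -1.60 delta units [-0.02  0.03  5.05] turn units [-0. -0.  0.]
held cup expected [ 0.5037 -0.1509]
scene held {'c': array([ 0.5026, -0.1505]), 'n': 196, 'res': 0.0009, 'ang': 2.88, 'angfit': 2.51, 'nh': 221, 'ext': 0.117, 'rimz': 0.2095}
scene outer {'c': array([ 0.5023, -0.1503]), 'n': 215, 'res': 0.001, 'ang': 1.277, 'angfit': 1.246, 'nh': 119, 'ext': 0.1021, 'rimz': 0.0547}
side held {'c': array([ 0.5064, -0.1481]), 'n': 114, 'res': 0.0014, 'ang': 2.744, 'angfit': 2.89, 'nh': 214, 'ext': 0.1217, 'rimz': 0.2068}
side outer {'c': array([ 0.506 , -0.1483]), 'n': 127, 'res': 0.0014, 'ang': 1.281, 'angfit': 1.252, 'nh': 97, 'ext': 0.1267, 'rimz': 0.0531}
```

jog_arm(increments=[[[0,0,0.6,0,0,0,-1],[0,0,0.8,0,0,0,-1],[0,0,0.8,0,0,0,-1],[0,0,0.6,0,0,0,-1],[0,0,0.3,0,0,0,-1]]])

```text
time: 58.83
tool_pos: [0.431, -0.1275, 0.1765]
tcp_rot: [-0.486, -3.099, -0.001]
wrist_force: [-1.1, 0.5, -2.0]
width: 0.144
grip_force: 78.2
```

jog_arm(increments=[[[0,0,0,0,0,0,-1],[0,0,0.3,0,0,0,-1],[0,0,0.3,0,0,0,-1],[0,0,0.3,0,0,0,-1],[0,0,0.3,0,0,0,-1]]])

```text
time: 59.25
tool_pos: [0.4331, -0.1282, 0.143]
tcp_rot: [0.486, 3.102, -0.0]
wrist_force: [0.7, -0.2, -1.6]
width: 0.141
grip_force: 78.3
```

jog_arm(increments=[[[0,0,0.3,0,0,0,-1],[0,0,0.2,0,0,0,-1],[0,0,0.1,0,0,0,-1],[0,0,0,0,0,0,-1],[0,0,0,0,0,0,-1]]])

```text
time: 59.67
tool_pos: [0.4326, -0.128, 0.125]
tcp_rot: [-0.487, -3.103, -0.0]
wrist_force: [-0.9, 0.3, -0.2]
width: 0.144
grip_force: 78.2
```

```bash
python3 -c "
from h import *
ft(3)
go([.4334,-.1273,.1205],2.83)"
```

```text
[ 0.433  -0.1282  0.1255  0.1063 -0.163  -1.1131  0.0358  0.1136  0.0264]
TCP [ 0.4331 -0.1282  0.1256] psi 2.830 q6 -1.60 delta units [-0.    0.03  0.17] turn units [-0.    0.01  0.  ]
```

jog_arm(increments=[[[0,0,0.08,0,0,0,-1],[0,0,0.06,0,0,0,-1],[0,0,0.03,0,0,0,-1],[0,0,0.03,0,0,0,-1],[0,0,0,0,0,0,-1]]])

```text
time: 60.23
tool_pos: [0.4322, -0.1279, 0.1201]
tcp_rot: [-0.486, -3.102, -0.0]
wrist_force: [-6.8, 2.8, 13.3]
width: 0.138
grip_force: 79.9
```

jog_arm(increments=[[[0,0,0,0,0,0,-1],[0,0,0,0,0,0,-1],[0,0,0,0,0,0,-1],[0,0,0,0,0,0,-1],[0,0,0,0,0,0,-1]]])

```text
time: 60.65
tool_pos: [0.4323, -0.1279, 0.1202]
tcp_rot: [-0.486, -3.103, -0.0]
wrist_force: [-7.5, 1.1, 11.3]
width: 0.146
grip_force: 79.8
```

jog_arm(increments=[[[0,0,0,0,0,0,-0.4],[0,0,0,0,0,0,0],[0,0,0,0,0,0,0],[0,0,0,0,0,0,0],[0,0,-0.4,0,0,0,0]]])

```text
time: 61.07
tool_pos: [0.4309, -0.1274, 0.1291]
tcp_rot: [-0.486, -3.099, -0.001]
wrist_force: [0.2, 0.5, 1.2]
width: 0.5
grip_force: 0.0
```

jog_arm(increments=[[[0,0,-0.9,0,0,0,0],[0,0,-0.9,0,0,0,0],[0,0,-0.9,0,0,0,0],[0,0,-0.9,0,0,0,0],[0,0,-0.9,0,0,0,0]]])

```text
time: 61.48
tool_pos: [0.4324, -0.1279, 0.2671]
tcp_rot: [-0.487, -3.103, -0.0]
wrist_force: [0.2, -0.2, -0.0]
width: 0.497
grip_force: 0.0
```

jog_arm(increments=[[[-0.5,0.14,0,0,0,0,0],[-0.95,0.26,0,0,0,0,0],[-0.95,0.26,0,0,0,0,0],[-0.95,0.26,0,0,0,0,0],[-0.95,0.26,0,0,0,0,0]]])

```text
time: 61.9
tool_pos: [0.5675, -0.1338, 0.2659]
tcp_rot: [0.487, 3.104, -0.0]
wrist_force: [-0.4, -0.3, -0.0]
width: 0.502
grip_force: 0.0
```

jog_arm(increments=[[[-0.95,0.26,0,0,0,0,0],[-0.95,0.26,0,0,0,0,0],[-0.95,0.26,0,0,0,0,0],[-0.95,0.26,0,0,0,0,0],[-0.2,0.04,0,0,0,0.8,0]]])

```text
time: 62.32
tool_pos: [0.6942, -0.1396, 0.2649]
tcp_rot: [0.616, 3.079, 0.001]
wrist_force: [-0.5, -0.3, 0.1]
width: 0.5
grip_force: 0.0
```

jog_arm(increments=[[[0,0,0,0,0,1,0],[0,0,0,0,0,1,0],[0,0,0,0,0,1,0],[0,0,0,0,0,1,0],[0,0,0,0,0,1,0]]])

```text
time: 62.73
tool_pos: [0.6904, -0.1396, 0.2652]
tcp_rot: [-1.399, -2.812, 0.0]
wrist_force: [0.7, 0.3, -0.3]
width: 0.499
grip_force: 0.0
```

jog_arm(increments=[[[0,0,0.3,0,0,1,0],[0,0,0.4,0,0,1,0],[0,0,0.4,0,0,1,0],[0,0,0.4,0,0,1,0],[0,0,0.3,0,0,1,0]]])

```text
time: 63.15
tool_pos: [0.6899, -0.1396, 0.2102]
tcp_rot: [-2.079, -2.353, 0.001]
wrist_force: [0.2, 0.0, -0.2]
width: 0.503
grip_force: 0.0
```

jog_arm(increments=[[[0,0,0,0,0,1,0],[0,0,0,0,0,1,0],[0,0,0,0,0,0,0],[0,0,0,0,0,0,0],[0,0,0,0,0,0,0]]])

```text
time: 63.57
tool_pos: [0.6905, -0.1397, 0.2119]
tcp_rot: [-2.306, -2.133, 0.0]
wrist_force: [-0.3, 0.2, 0.1]
width: 0.497
grip_force: 0.0
```

jog_arm(increments=[[[0,0,0,0,0,0,0],[0,0,0,0,0,0,0],[0,0,0,0,0,0,0],[0,0,0,0,0,0,0],[0,0,0,0,0,0,0]]])

```text
time: 63.98
tool_pos: [0.6904, -0.1397, 0.2122]
tcp_rot: [2.309, 2.13, 0.0]
wrist_force: [-0.5, 0.1, -0.1]
width: 0.498
grip_force: 0.0
```

```bash
python3 - <<'E' 2>/dev/null
from h import *
im,P=cam('wrist'); s,t,M=pose(); hdl(P,t,M,.063); cv2.imwrite('pics/w25.png',im)
go([.690,-.140,.1122],1.49)
for n in ['scene','side']:
    im,P=cam(n); cv2.imwrite(f'pics/{n}25.png',im)
    for nm,c,r,L,b,a in [('tiny',(.684,-.2145),.0225,.118,0,1.49),('small',(.5045,-.1502),.029,.122,.009,2.83)]:
        try: print(n,nm,scp(P,c,None,r,L,b,a))
        except Exception: print(n,nm,'x')
E
```

```text
0.015 [-0.0063  0.0075] 0.0641 | 0.025 [-0.0065  0.0073] 0.0652 | 0.035 [-0.0064  0.0073] 0.0663 | 0.045 [-0.0044  0.0059] 0.0644 | end x 0.0421
TCP [ 0.6904 -0.1397  0.2121] psi 1.490 q6 -0.15 delta units [-0.01 -0.01  3.33] turn units [0. 0. 0.]
scene tiny {'c': array([ 0.6819, -0.2145]), 'n': 120, 'res': 0.0011, 'ang': 1.497, 'angfit': 1.482, 'nh': 174, 'ext': 0.118, 'rimz': 0.0495}
scene small {'c': array([ 0.5034, -0.1509]), 'n': 174, 'res': 0.001, 'ang': 2.84, 'angfit': 2.808, 'nh': 221, 'ext': 0.1227, 'rimz': 0.058}
side tiny {'c': array([ 0.6859, -0.2115]), 'n': 68, 'res': 0.0016, 'ang': 1.491, 'angfit': 1.471, 'nh': 82, 'ext': 0.1211, 'rimz': 0.0475}
side small {'c': array([ 0.5063, -0.1484]), 'n': 107, 'res': 0.0018, 'ang': 2.805, 'angfit': 2.821, 'nh': 134, 'ext': 0.1224, 'rimz': 0.0559}
```

jog_arm(increments=[[[-0.02,0.03,0.8,0,0,0,0],[0,0,0.9,0,0,0,0],[0,0,0.9,0,0,0,0],[0,0,0.5,0,0,0,0],[0,0,0.22,0,0,0,0]]])

```text
time: 64.55
tool_pos: [0.6891, -0.1398, 0.1087]
tcp_rot: [-2.306, -2.127, 0.005]
wrist_force: [0.4, -0.2, -1.3]
width: 0.504
grip_force: 0.0
```

jog_arm(increments=[[[0,0,0,0,0,0,0],[0,0,0,0,0,0,0],[0,0,0,0,0,0,-1],[0,0,0,0,0,0,-1],[0,0,0,0,0,0,-1]]], force=80)

```text
time: 64.97
tool_pos: [0.6925, -0.1405, 0.1146]
tcp_rot: [2.307, 2.128, 0.003]
wrist_force: [-0.0, 0.7, 1.8]
width: 0.139
grip_force: 77.8
```

jog_arm(increments=[[[0,0,0,0,0,0,-1],[0,0,0,0,0,0,-1],[0,0,0,0,0,0,-1],[0,0,0,0,0,0,-1],[0,0,0,0,0,0,-1]]])

```text
time: 65.38
tool_pos: [0.6925, -0.1401, 0.114]
tcp_rot: [2.308, 2.129, 0.003]
wrist_force: [0.6, 2.5, 6.5]
width: 0.14
grip_force: 78.2
```

```bash
python3 - <<'E'
from h import *
ft(2)
im,P=cam('wrist'); s,t,M=pose(); hdl(P,t,M,.062); print(s['width'],s['grip_force'])
E
```

```text
[ 0.6925 -0.1401  0.114   0.6118  2.1465  5.693   0.1669 -0.1505  0.0319]
0.015 [-0.0072  0.006 ] 0.0627 | 0.025 [-0.0069  0.0063] 0.0637 | 0.035 [-0.0067  0.0065] 0.0647 | 0.045 [-0.0062  0.0056] 0.0634 | end x 0.0436
0.14247677631280198 78.19722175598145
```

jog_arm(increments=[[[0,0,-0.5,0,0,0,-1],[0,0,-0.9,0,0,0,-1],[0,0,-1,0,0,0,-1],[0,0,-1,0,0,0,-1],[0,0,-1,0,0,0,-1]]])

```text
time: 65.95
tool_pos: [0.6902, -0.1404, 0.2453]
tcp_rot: [-2.308, -2.129, 0.003]
wrist_force: [0.5, -0.5, -1.2]
width: 0.142
grip_force: 78.0
```

jog_arm(increments=[[[0,0,-0.9,0,0,0,-1],[-0.2,-0.6,0,0,0,0,-1],[-0.35,-0.9,0,0,0,0,-1],[-0.35,-0.9,0,0,0,0,-1],[-0.35,-0.9,0,0,0,0,-1]]])

```text
time: 66.37
tool_pos: [0.5878, -0.1698, 0.2715]
tcp_rot: [-2.308, -2.13, 0.002]
wrist_force: [0.2, 0.5, -0.2]
width: 0.141
grip_force: 78.1
```

jog_arm(increments=[[[-0.17,-0.45,0,0,0,0.5,-1],[0,0,0,0,0,1,-1],[0,0,0,0,0,1,-1],[0,0,0,0,0,1,-1],[0,0,0,0,0,1,-1]]])

```text
time: 66.78
tool_pos: [0.5747, -0.1739, 0.2715]
tcp_rot: [-2.746, -1.524, 0.002]
wrist_force: [-0.1, -0.8, -0.4]
width: 0.144
grip_force: 78.1
```

jog_arm(increments=[[[0,0,0,0,0,1,-1],[0,0,0,0,0,1,-1],[0,0,0,0,0,1,-1],[0,0,0,0,0,1,-1],[0,0,0,0,0,1,-1]]])

```text
time: 67.2
tool_pos: [0.5749, -0.1738, 0.2713]
tcp_rot: [-3.047, -0.762, 0.003]
wrist_force: [0.6, -0.2, -1.0]
width: 0.141
grip_force: 78.1
```

jog_arm(increments=[[[0,0,0,0,0,1,-1],[0,0,0,0,0,1,-1],[0,0,0,0,0,1,-1],[0,0,0,0,0,1,-1],[0,0,0,0,0,1,-1]]])

```text
time: 67.62
tool_pos: [0.5749, -0.1738, 0.2713]
tcp_rot: [-3.141, 0.053, 0.003]
wrist_force: [0.5, -0.1, -0.6]
width: 0.144
grip_force: 78.1
```

jog_arm(increments=[[[0,0,0,0,0,1,-1],[0,0,0,0,0,1,-1],[0,0,0,0,0,0.69,-1],[0,0,0,0,0,0,-1],[0,0,0,0,0,0,-1]]])

```text
time: 68.03
tool_pos: [0.5752, -0.1738, 0.2714]
tcp_rot: [3.104, -0.482, -0.002]
wrist_force: [0.0, -0.2, -0.9]
width: 0.144
grip_force: 78.1
```

jog_arm(increments=[[[0,0,0,0,0,0,-1],[0,0,0,0,0,0,-1],[0,0,0,0,0,0,-1],[0,0,0,0,0,0,-1],[0,0,0,0,0,0,-1]]])

```text
time: 68.45
tool_pos: [0.5757, -0.1737, 0.2715]
tcp_rot: [-3.104, 0.484, 0.0]
wrist_force: [-0.1, -0.5, -1.2]
width: 0.142
grip_force: 78.1
```

```bash
python3 - <<'E' 2>/dev/null
from h import *
C=np.array([.504,-.1506]); a=-.31; s,t,M=pose(); ft(2)
go([*(C+.0745*np.array([np.cos(a),np.sin(a)])),.126],a)
nest(C,.0225,.118,.114,a,.029,.122,.009,2.83)
E
```

```text
[ 0.5757 -0.1737  0.2715  0.0022 -0.0582 -1.0772 -0.0695 -0.0634 -0.0158]
TCP [ 0.5757 -0.1737  0.2715] psi -0.310 q6 1.55 delta units [-0.03 -0.01  4.85] turn units [0. 0. 0.]
held cup expected [ 0.5045 -0.151 ]
scene held {'c': array([ 0.5013, -0.1488]), 'n': 157, 'res': 0.0008, 'ang': -0.389, 'angfit': -0.672, 'nh': 228, 'ext': 0.0844, 'rimz': 0.2062}
scene outer {'c': array([ 0.5038, -0.1508]), 'n': 178, 'res': 0.0013, 'ang': 2.841, 'angfit': 2.818, 'nh': 226, 'ext': 0.1231, 'rimz': 0.0577}
side held {'c': array([ 0.5059, -0.1464]), 'n': 84, 'res': 0.0015, 'ang': -0.238, 'angfit': -0.287, 'nh': 197, 'ext': 0.1181, 'rimz': 0.2033}
side outer {'c': array([ 0.5065, -0.1486]), 'n': 111, 'res': 0.0014, 'ang': 2.799, 'angfit': 2.817, 'nh': 134, 'ext': 0.1217, 'rimz': 0.0556}
```

jog_arm(increments=[[[0.04,0.04,0.5,0,0,0,-1],[0,0,0.8,0,0,0,-1],[0,0,0.8,0,0,0,-1],[0,0,0.6,0,0,0,-1],[0,0,0.3,0,0,0,-1]]])

```text
time: 69.07
tool_pos: [0.5749, -0.1747, 0.1785]
tcp_rot: [-3.103, 0.485, 0.007]
wrist_force: [-0.9, 0.5, -1.4]
width: 0.141
grip_force: 78.1
```

jog_arm(increments=[[[0,0,0,0,0,0,-1],[0,0,0.3,0,0,0,-1],[0,0,0.3,0,0,0,-1],[0,0,0.3,0,0,0,-1],[0,0,0.3,0,0,0,-1]]])

```text
time: 69.48
tool_pos: [0.577, -0.1754, 0.1455]
tcp_rot: [3.104, -0.485, 0.002]
wrist_force: [-0.1, -0.3, -1.4]
width: 0.141
grip_force: 78.1
```

jog_arm(increments=[[[0,0,0.25,0,0,0,-1],[0,0,0.15,0,0,0,-1],[0,0,0.1,0,0,0,-1],[0,0,0,0,0,0,-1],[0,0,0,0,0,0,-1]]])

```text
time: 69.9
tool_pos: [0.5766, -0.1753, 0.1305]
tcp_rot: [-3.104, 0.485, 0.0]
wrist_force: [0.2, -0.4, -2.0]
width: 0.139
grip_force: 78.1
```

```bash
python3 -c "
from h import *
ft(3)
go([.575,-.1733,.126],-.31)"
```

```text
[ 0.5768 -0.1754  0.131  -0.2742 -0.3662 -1.0833 -0.0186 -0.0513  0.0278]
TCP [ 0.5769 -0.1754  0.1311] psi -0.310 q6 1.54 delta units [-0.08 -0.05  0.17] turn units [ 0.   -0.01 -0.  ]
```

jog_arm(increments=[[[-0.03,-0.02,0.07,0,0,0,-1],[0,0,0.05,0,0,0,-1],[0,0,0.03,0,0,0,-1],[0,0,0.03,0,0,0,-1],[0,0,0.01,0,0,0,-1]]])

```text
time: 70.47
tool_pos: [0.5767, -0.1747, 0.1259]
tcp_rot: [3.104, -0.485, 0.003]
wrist_force: [0.6, -0.8, 4.6]
width: 0.144
grip_force: 78.8
```

jog_arm(increments=[[[0,0,0,0,0,0,-1],[0,0,0,0,0,0,-1],[0,0,0,0,0,0,-1],[0,0,0,0,0,0,-1],[0,0,0,0,0,0,-1]]])

```text
time: 70.88
tool_pos: [0.5767, -0.1747, 0.1259]
tcp_rot: [3.104, -0.485, 0.003]
wrist_force: [-0.0, 0.7, 4.8]
width: 0.142
grip_force: 78.8
```

jog_arm(increments=[[[0,0,0,0,0,0,-0.4],[0,0,0,0,0,0,0],[0,0,0,0,0,0,0],[0,0,0,0,0,0,0],[0,0,-0.4,0,0,0,0]]])

```text
time: 71.3
tool_pos: [0.5736, -0.1737, 0.1341]
tcp_rot: [-3.103, 0.485, 0.009]
wrist_force: [-1.1, -0.6, -0.8]
width: 0.5
grip_force: 0.0
```

jog_arm(increments=[[[0,0,-0.9,0,0,0,0],[0,0,-0.9,0,0,0,0],[0,0,-0.9,0,0,0,0],[0,0,-0.9,0,0,0,0],[0,0,-0.9,0,0,0,0]]])

```text
time: 71.72
tool_pos: [0.5756, -0.1744, 0.2739]
tcp_rot: [3.104, -0.485, 0.0]
wrist_force: [0.9, 0.1, -0.3]
width: 0.5
grip_force: 0.0
```

jog_arm(increments=[[[-0.9,0,0,0,0,0,0],[-0.9,0,0,0,0,0,0],[-0.9,0,0,0,0,0,0],[-0.9,0,0,0,0,0,0],[-0.9,0,0,0,0,0,0]]])

```text
time: 72.13
tool_pos: [0.446, -0.1328, 0.2725]
tcp_rot: [3.104, -0.485, 0.001]
wrist_force: [-0.4, -0.3, 0.3]
width: 0.502
grip_force: 0.0
```

jog_arm(increments=[[[0,0,0,0,0,0,0],[0,0,0,0,0,0,0],[0,0,0,0,0,0,0],[0,0,0,0,0,0,0],[0,0,0,0,0,0,0]]])

```text
time: 72.55
tool_pos: [0.4482, -0.1336, 0.2722]
tcp_rot: [3.104, -0.485, 0.001]
wrist_force: [0.5, -0.4, -0.6]
width: 0.501
grip_force: 0.0
```

```bash
python3 - <<'E' 2>/dev/null
from h import *
im,P=cam('wrist'); cv2.imwrite('pics/w26.png',im); print(pose()[1])
for nm,r,L,b,a in [('big',.042,.135,.002,-1.876),('med',.0355,.125,.005,1.266),('small',.029,.122,.008,2.83),('tiny',.0225,.118,.011,-.31)]:
    try: print(nm,scp(P,(.504,-.1506),None,r,L,b,a))
    except Exception: print(nm,'x')
E
```

```text
[ 0.44806023 -0.1335451   0.27197952]
big {'c': array([ 0.5039, -0.151 ]), 'n': 1315, 'res': 0.0012, 'ang': -1.869, 'angfit': -1.875, 'nh': 1816, 'ext': 0.1347, 'rimz': 0.0526}
med {'c': array([ 0.505 , -0.1516]), 'n': 1409, 'res': 0.0013, 'ang': 1.275, 'angfit': 1.268, 'nh': 1781, 'ext': 0.1243, 'rimz': 0.0553}
small {'c': array([ 0.506, -0.152]), 'n': 1148, 'res': 0.0012, 'ang': 2.826, 'angfit': 2.826, 'nh': 1460, 'ext': 0.1221, 'rimz': 0.0585}
tiny {'c': array([ 0.5025, -0.1496]), 'n': 1092, 'res': 0.0017, 'ang': -0.316, 'angfit': -0.298, 'nh': 1868, 'ext': 0.0956, 'rimz': 0.0612}
```

View pics/w26.png

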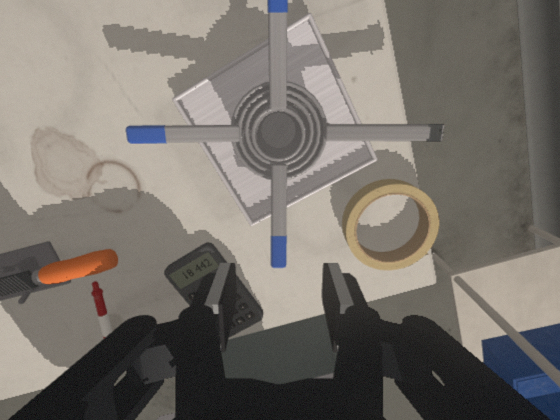

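The picture shows all four scoops concentric around pixel (280, 130). Their handles point 90° apart, and the rims step up 3 mm each, so every cup is bottomed. The file lies in its rest at left. The gripper is clear, so I'm handing in.

```bash
python3 -c "
from h import *
print(bot.finish_job())"
```

```text
the job is handed in; nothing more can be done
None
```

I handed the job in at about 73 s of the 200 s. The sawn edge got three full forward strokes, each lifted clear. The file is back level in its rest. The big scoop stands within about 2 mm of the middle of the tray, with the medium, small and tiny scoops bottomed in it and their handles 90° apart; no verdict came back.

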